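# Rebuild the spacer stack on a drive unit's spindle

### The job

Lift the white cover off the drive unit's spindle and put it in the grey tray. Then finish the stack of steel spacers on the spindle, widest at the bottom: the widest is already on, so thread the middle-sized one and then the narrowest from the orange rack, lowering each all the way down rather than letting it drop. Leave the wide spare on the rack, and knock nothing over.

Things in the scene. Friction and masses are not known exactly. Their poses are not given: they have to be found in the camera images.
- spindle_foot (a point): On the axis of the fixed upright steel spindle, at the top face of the widest spacer (56 mm across, 16 mm high, fixed) already on it; z up. Spindle: 12 mm diameter, rising 55 mm above this point, its top 10 mm tapering to 4 mm. White housing below: 150 x 150 mm box (sides along x, y), its top 60 mm above the table, 16 mm below this point.
- cover_center (a point): Centre (half-way up) of the white plastic cover, an upright tube closed at the top, 30 mm outside and 21 mm inside diameter, 66 mm high, that stands loosely over the spindle on the widest spacer. z along its axis, to its closed end. It must rise at least 60 mm to clear the spindle. About 50 g.
- tray: Fixed open grey tray, 130 mm (its x) by 110 mm (its y), 30 mm high, walls and floor 4 mm. Origin: centre of its underside, on the table.
- rack_middle_peg (a point): Foot of the middle peg on the fixed orange rack's flat sloped face (250 mm wide, 130 mm up the slope, 30 degrees from level, sloping down away from the robot). z vertical, x level, away from the robot, y level along the face; outward normal (0.5, 0, 0.866). Stub pegs, 12 mm diameter, 10 mm long, square to the face at y = -85, 0, 85 mm; a spacer lies on each, any order.
- spacer_mid_center (a point): Centre (half-way through) of the middle-sized loose steel spacer ring: outside diameter 46 mm, bore 16 mm, 16 mm high, about 0.18 kg. z along its axis; on the rack z points out of the sloped face and the centre is 8 mm off the face.
- spacer_narrow_center (a point): Centre of the narrowest loose steel spacer ring: outside diameter 36 mm, bore 16 mm, 16 mm high, about 0.1 kg. z along its axis, as for the middle-sized one.
- spacer_spare_center (a point): Centre of the spare wide steel spacer ring on the rack: outside diameter 56 mm, bore 16 mm, 16 mm high. It stays on its peg.
- tube: Bystander: loose clear 50 ml tube with a white cap standing upright on the table, 30 mm in diameter (cap 35 mm), 114 mm high. Origin: centre of its underside.
- jar: Bystander: loose small brown glass jar with a black cap standing on the table, 52 mm in diameter, 75 mm high. Origin: centre of its underside.
Mind the look-alikes: they are no part of the job. Leave any green look-alike of the part that bears spacer_narrow_center alone.

How it is judged:
By the outcome, as a careful person would: the job done as asked, in the order asked, and still so for the second after the job is handed in, with the robot touching nothing.
It also fails if it takes over 69 s, if anything falls off the work surface, if the arm or the gripper's body presses on something with over 40 N, if the wrist force passes 120 N, or if a joint passes its speed limit or range.

### The arm

A 6-joint arm with a two-finger parallel gripper is mounted at the origin on the work surface. World frame = base frame: x ahead of the robot, y to its left, z up, the work surface at z = 0. Lengths are in m, angles in rad, forces in N, time in s.
With the tool pointing down it reaches from about 0.35 to 0.775 m from the base axis. Payload 7.3 kg.
Tool frame: the origin (TCP) lies at the centre of the arm's flange, where the gripper is bolted on; the fingertips stand 178 mm ahead of it and the grasp point (between the pads) lies robot.pinch_z ahead of it (robot.pinch_z is the distance from the TCP to the grasp point, in m); x points along the fingers, z is the direction in which the jaws open and shut, and the axes are right-handed (so a half turn about x gives the same grasp; the last joint's range is limited). The gripper opens to 92 mm and grips with 3 to 60 N. Pads are 19 mm wide; open, the fingers measure 130 mm over their backs; the gripper's body (75 mm by 190 mm) begins 47 mm behind the grasp point.
Start: joints at [-1.407, 0.342, 1.524, -0, 1.275, -0.146], TCP at [0.16, -0.5, 0.405] pointing down, gripper open.
Joint ranges: [-2.53, 2.53], [-0.77, 2.02], [0.04, 2.7], [-1, 4.14], [0.28, 2.66], [-3.11, 3.11]. Speed limits (rad/s): [2.57, 2.57, 3.14, 3.14, 3.14, 3.14].

### API

Orientations are given as [roll, pitch, yaw] about the fixed x, y, z axes, in that order (R = Rz(yaw) Ry(pitch) Rx(roll)).
In Python, from cell import robot gives the robot as it stands.
- The arm moves only by the shell command python3 -m jog 'ROWS' [FORCE]. ROWS is JSON, a list of rows, each an object of numbers: "fingers": the closure, from 0 (fully open) to 1 (shut); "x", "y", "z": the shift along the tool's x, y, z in cm; "spin": the turn about the tool's x in degrees. A call has 1 to 5 rows; each row is the pose to reach, as a shift and turn from the pose commanded when the call began, along the tool's axes at that moment; what a row does not reach only later rows make up. A row lasts 1/8 s, in which the tool goes at most 62.5 mm and 10.7 degrees, less where a joint would pass 70% of its speed; a pose out of reach is approached as far as the arm can. A call with a gripper value outside its range is refused whole. The fingers move at their own pace and stop on an object; FORCE is the grip in N (left out, the last holds). Time passes only in rows, so rows that repeat a pose let the fingers close. It gives the time, the measured TCP pose, the force and the opening at its end, in the units of the state.
- robot.observe(): the state, without advancing time (a new reading comes with each control period).
- robot.read_camera(name): name is "scene" or "top" or "wrist"; returns a dict with "color" (400x640x3 uint8, red, green, blue), "mtx" (3x3 intrinsics, pixels), "k1" (the pictures are not rectified: a ray, as slopes to the right and down, at radius r is drawn at 1 + k1 r^2 times it, then the intrinsics apply), "view" (4x4, takes a point from world to camera coordinates); the wrist camera has in their place "T_tool_cam" (4x4, takes a point from camera to tool coordinates, whose origin is the TCP and whose axes are the tool frame's). Camera axes: x right, y down, z forward; pixel columns grow to the right and rows downward; lengths in m; the calibration is good to about 2 mm. A picture is of the moment at which its call begins: read the wrist's pose just before it. There is no depth.
- robot.hand_in(): hands the job in, once; it reports no verdict.
Trained networks look in a picture, given as the dict that the camera call returned (one of the last four; its "shot" number tells which), for a name from the list of things; names that differ only in an ending like _2 or _b are one class to them, and where a whole thing is asked for, a point or a joint stands for the part that bears it (a point fixed in the world has none). Each returns a list of dicts, best first, with "conf" (0 to 1); they miss things now and then, are a little off and sometimes report something else, mostly with a low value. They report only what shows in the picture. A call takes as long as a camera call. They do not tell look-alikes from the thing itself.
- robot.look_for(target, picture): "xy" ([column, row] in pixels, amid what is visible of it).
The state is a dict: "time": time; "qpos": joint angles; "qvel": joint speeds; "joint_efforts": joint torques, N m; "tool_pos": TCP position; "tool_rot": TCP orientation; "contact_force": force on the tool from outside, world axes, zero at the start; "torque": the same for the moment, N m; "opening": finger opening in m.
Only numpy, scipy, OpenCV 4.12 (cv2) and the standard library are available. Lean on these libraries where they do the work, as an engineer would, in place of code of your own. Each camera call takes 0.05 s, during which the arm holds its last target. There are 200 camera calls.

## Working session

There is one attempt and no reset: what is moved stays moved. The work goes in short steps, Python scripts to look and compute and a shell command to move; the robot and the scene stay as the last step left them, time stands still between calls to the robot, and variables do not carry over. Pictures are saved under pics/ and viewed, on a budget of 10 in all, crops included, one or two more only if the job needs it, and the job is handed in when it is done.

```bash
mkdir -p pics; ls
cat > h.py <<'E'
import numpy as np, cv2
from cell import robot
from scipy.spatial.transform import Rotation as R
def snap(n,name):
    s=robot.observe(); p=robot.read_camera(n); cv2.imwrite(f'pics/{name}.png',p['color'][:,:,::-1])
    if 'view' in p: p['cam2w']=np.linalg.inv(p['view'])
    else:
        T=np.eye(4);T[:3,:3]=R.from_euler('xyz',s['tool_rot']).as_matrix();T[:3,3]=s['tool_pos'];p['cam2w']=T@p['T_tool_cam']
    return p
def ray(p,uv):
    m=p['mtx'];d=np.array([(uv[0]-m[0,2])/m[0,0],(uv[1]-m[1,2])/m[1,1]]);u=d.copy()
    for _ in range(20): u=d/(1+p['k1']*(u@u))
    T=p['cam2w'];v=T[:3,:3]@np.array([*u,1]);return T[:3,3],v/np.linalg.norm(v)
def at_z(p,uv,z):
    o,v=ray(p,uv);return o+v*(z-o[2])/v[2]
def proj(p,X):
    c=np.linalg.inv(p['cam2w'])@np.append(X,1);u=c[:2]/c[2];u=u*(1+p['k1']*(u@u));m=p['mtx'];return np.array([m[0,0]*u[0]+m[0,2],m[1,1]*u[1]+m[1,2]])
def tri(*ru):
    A=0;b=0
    for o,v in ru:
        M=np.eye(3)-np.outer(v,v);A=A+M;b=b+M@o
    return np.linalg.solve(A,b)
E
python3 - <<'E'
from h import *
np.set_printoptions(precision=3,suppress=True)
print(robot.pinch_z,robot.observe()['tool_rot'])
names="spindle_foot cover_center tray rack_middle_peg spacer_mid_center spacer_narrow_center spacer_spare_center tube jar".split()
for c in('scene','top'):
    p=snap(c,c+'0'); print(c,p['cam2w'][:3,3],p['mtx'][0,0])
    for n in names: print(n,[(np.round(d['xy']),round(d['conf'],2)) for d in robot.look_for(n,p)[:4]])
E
```

```text
pics
0.1592 [3.    1.569 1.739]
scene [ 1.113 -0.03   0.666] 367.14478391269677
spindle_foot [(array([183., 239.]), 0.85)]
cover_center [(array([173., 210.]), 0.61), (array([311., 201.]), 0.31)]
tray [(array([449., 189.]), 0.6)]
rack_middle_peg []
spacer_mid_center [(array([378., 208.]), 0.79)]
spacer_narrow_center [(array([280., 179.]), 0.69), (array([307., 200.]), 0.54), (array([270., 203.]), 0.45), (array([347., 200.]), 0.4)]
spacer_spare_center [(array([344., 205.]), 0.6), (array([349., 204.]), 0.54)]
tube [(array([217., 276.]), 0.73)]
jar [(array([413., 255.]), 0.84)]
top [0.327 0.044 1.182] 505.8312166921759
spindle_foot [(array([462., 211.]), 0.96)]
cover_center [(array([474., 202.]), 0.73)]
tray [(array([180., 242.]), 0.9), (array([474., 201.]), 0.51)]
rack_middle_peg [(array([305., 230.]), 0.78), (array([340., 225.]), 0.55)]
spacer_mid_center [(array([267., 206.]), 0.57)]
spacer_narrow_center [(array([358., 284.]), 0.73), (array([338., 224.]), 0.7), (array([381., 241.]), 0.51), (array([474., 202.]), 0.5)]
spacer_spare_center [(array([304., 216.]), 0.84)]
tube [(array([427., 144.]), 0.79), (array([461., 213.]), 0.22)]
jar [(array([256., 154.]), 0.69), (array([429., 143.]), 0.53)]
```

View pics/scene0.png

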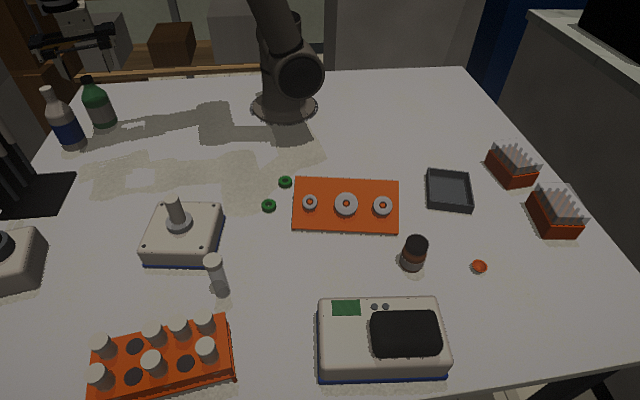

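View pics/top0.png

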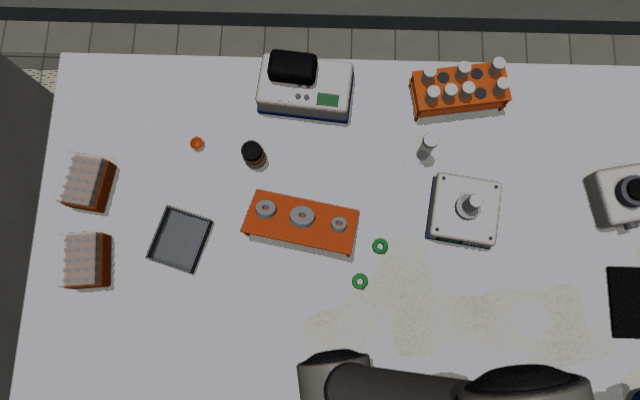

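The pictures agree. The cover is at scene (175,210), top (475,202), and the tray at scene (449,190), top (180,240). For the narrow spacer the candidates are the steel ring at scene (309,202), top (338,224), or the green rings at top (381,246) and (360,281). I choose steel. The mid spacer is at scene (382,206), top (265,209), and the central one (scene 346,203) is the wide spare.

```bash
cat > tgt.py <<'E'
from h import *
# tool-frame delta (cm, spin deg) helper
def delta(p_grasp,pos,rot,pz=robot.pinch_z):
    Rm=R.from_euler('xyz',rot).as_matrix()
    g=np.array(pos)+Rm[:,0]*pz
    return Rm.T@(np.array(p_grasp)-g)*100
E
python3 - <<'E'
from tgt import *
np.set_printoptions(precision=4,suppress=True)
a=snap('scene','s1');b=snap('top','t1')
for n,u,v in [('cover top',(174.5,197),(475,199.5)),('mid',(381.5,206),(265,209)),('spare',(346,203.5),(302.5,216)),('narrow',(309.5,202.5),(338.5,224)),('tray',(449,190),(180,240))]:
    X=tri(ray(a,u),ray(b,v)); print(n,X,proj(a,X)-u,proj(b,X)-v)
for n,v,z in [('jar',(253,148),.075),('tube',(431,139),.114),('tray c',(180,206),.03),('tray c',(214,221),.03),('tray c',(186,271),.03),('tray c',(148,256),.03)]: print(n,at_z(b,v,z))
for n,v in [('rackTL',(255,191)),('TR',(359,209)),('BR',(353,252)),('BL',(242,233))]: print(n,at_z(b,v,.03))
s=robot.observe();Rm=R.from_euler('xyz',s['tool_rot']).as_matrix();print(s['tool_pos'],Rm)
p=snap('wrist','w');print(p['T_tool_cam'],p['mtx'],p['k1'])
im=cv2.resize(b['color'][160:300,220:420],None,fx=4,fy=4,interpolation=cv2.INTER_CUBIC)
cv2.imwrite('pics/crop.png',im[:,:,::-1])
E
```

```text
cover top [ 0.5577 -0.2503  0.1424] [-1.6795 -0.0992] [-1.5743  0.1983]
mid [0.5447 0.1988 0.047 ] [ 0.2966 -0.0164] [0.2937 0.0767]
spare [0.5304 0.1144 0.0509] [-0.6147  0.021 ] [-0.6206 -0.1214]
narrow [0.5144 0.0313 0.048 ] [-0.2178  0.0037] [-0.2237 -0.0278]
tray [0.4743 0.4011 0.0091] [-0.8355  0.0748] [-0.8697 -0.3202]
jar [0.6808 0.2305 0.075 ]
tube [ 0.6992 -0.1689  0.114 ]
tray c [0.5502 0.3995 0.03  ]
tray c [0.517 0.318 0.03 ]
tray c [0.4009 0.373  0.03  ]
tray c [0.4326 0.4622 0.03  ]
rackTL [0.5904 0.2274 0.03  ]
TR [ 0.5537 -0.0162  0.03  ]
BR [ 0.4535 -0.0039  0.03  ]
BL [0.4907 0.2517 0.03  ]
[ 0.1601 -0.5     0.4047] [[ 0.      0.9524  0.3049]
 [-0.0001  0.3049 -0.9524]
 [-1.     -0.      0.0001]]
[[ 0.001  -0.2481  0.9687  0.0199]
 [-0.0006 -0.9687 -0.2481  0.0666]
 [ 1.     -0.0004 -0.0011  0.0003]
 [ 0.      0.      0.      1.    ]] [[308.3193   0.     318.192 ]
 [  0.     308.3193 197.1048]
 [  0.       0.       1.    ]] 0.012982308332081303
```

View pics/crop.png

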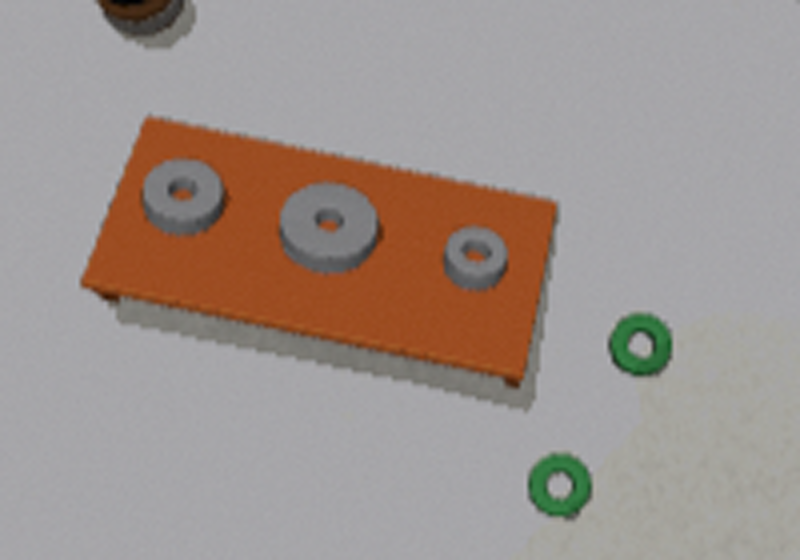

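Rack yaw is about -10.3°. The rings must be gripped across the level rack y direction, so I'll spin the jaws there (+28°) and keep that heading throughout. Crop check: the narrow steel ring is at crop (476,257), mid at (183,195), spare between, and the green ones lie off the rack. Moving above the cover now.

```bash
python3 -m jog '[{"y":4.5,"z":-1.2,"spin":7},{"y":9,"z":-2.4,"spin":14},{"y":14,"z":-3.6,"spin":21},{"y":18,"z":-4.7,"spin":28},{"y":22.7,"z":-5.9,"spin":28}]'
cat >> tgt.py <<'E'
np.set_printoptions(precision=4,suppress=True)
def d(p):
    s=robot.observe();g=np.array(s['tool_pos'])+R.from_euler('xyz',s['tool_rot']).as_matrix()[:,0]*robot.pinch_z
    print('grasp',g,'delta cm',delta(p,s['tool_pos'],s['tool_rot']),'open',s['opening'],'F',np.array(s['contact_force']),'t',s['time'],'rot',np.array(s['tool_rot']))
E
python3 -c "
from tgt import *
d([.5577,-.2503,.246])"
```

```text
grasp [ 0.1601 -0.5     0.2455] delta cm [ -0.0486  45.483  -11.6641] open 0.09185045473178036 F [ 0.272  -1.2405 -0.3674] t 1.15 rot [-0.3507  1.5707 -1.6117]$[0]: bad value
```

```bash
python3 -m jog '[{"fingers":0,"x":0,"y":4.5,"z":-1.2,"spin":7},{"fingers":0,"x":0,"y":9,"z":-2.4,"spin":14},{"fingers":0,"x":0,"y":14,"z":-3.6,"spin":21},{"fingers":0,"x":0,"y":18,"z":-4.7,"spin":28},{"fingers":0,"x":0,"y":22.7,"z":-5.9,"spin":28}]'
python3 -c "
from tgt import *
d([.5577,-.2503,.246])"
```

```text
time: 1.78
tool_pos: [0.3593, -0.3738, 0.4049]
tool_rot: [0.468, 1.57, -1.284]
contact_force: [0.5, 0.2, 0.3]
opening: 0.0918
grasp [ 0.3593 -0.3739  0.2457] delta cm [ -0.037   17.2945 -15.7224] open 0.09182329623807359 F [0.5071 0.1576 0.3323] t 1.775 rot [ 0.4679  1.5703 -1.2836]
```

```bash
python3 -m jog '[{"fingers":0.2,"x":0,"y":4,"z":-4,"spin":0},{"fingers":0.3,"x":0,"y":8.5,"z":-8,"spin":0},{"fingers":0.4,"x":0,"y":13,"z":-12,"spin":0},{"fingers":0.4,"x":0,"y":17.2,"z":-15.7,"spin":0},{"fingers":0.4,"x":0,"y":17.2,"z":-15.7,"spin":0}]'
python3 -c "
from tgt import *
p=snap('wrist','w1')
for n in ('cover_center','spindle_foot'):
  for q in robot.look_for(n,p): print(n,q['xy'],q['conf'],at_z(p,q['xy'],.109))
d([.5577,-.2503,.12])"
```

```text
time: 2.4
tool_pos: [0.558, -0.2481, 0.404]
tool_rot: [2.861, 1.57, 1.116]
contact_force: [0.2, 0.2, -0.1]
opening: 0.0556
cover_center [325.1, 193.1] 0.71 [ 0.557  -0.2541  0.109 ]
cover_center [324.5, 168.4] 0.45 [ 0.5796 -0.2574  0.109 ]
spindle_foot [325.7, 169.3] 0.96 [ 0.5786 -0.2583  0.109 ]
grasp [ 0.5549 -0.251   0.2453] delta cm [12.5285  0.2692 -0.1251] open 0.05532695365313744 F [-0.0722  0.6081  0.3368] t 2.55 rot [-1.2641  1.57   -3.0139]
```

View pics/w1.png

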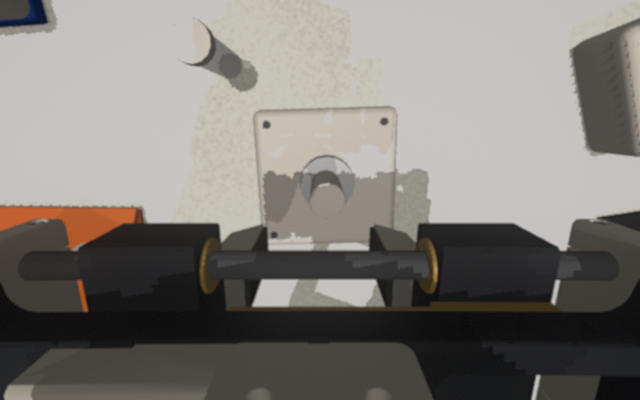

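The wrist view shows the cover top near (328,201), over the wide spacer near (327,182). The tube is at upper left (200,45), clear of the work.

```bash
python3 -c "
from tgt import *
p=snap('wrist','w2')
im=p['color'][150:230,290:370]; cv2.imwrite('pics/w2c.png',cv2.resize(im[:,:,::-1],None,fx=7,fy=7,interpolation=cv2.INTER_CUBIC))
for X in ([.5577,-.2503,.142],[.5577,-.2503,.076]): print(proj(p,X))
J=lambda z:[(proj(p,[.5677,-.2503,z])-proj(p,[.5577,-.2503,z])),(proj(p,[.5577,-.2403,z])-proj(p,[.5577,-.2503,z]))]
print(J(.142))
d([.5577,-.2503,.12])"
```

```text
[316.7239 199.2472]
[317.07   182.6975]
[array([ -2.2319, -11.8018]), array([-12.0646,   2.1165])]
grasp [ 0.5546 -0.2514  0.2455] delta cm [12.5482  0.288  -0.1689] open 0.054828309496699576 F [ 0.4502 -0.4049 -0.8191] t 2.6 rot [-1.1045  1.5702 -2.8553]
```

View pics/w2c.png

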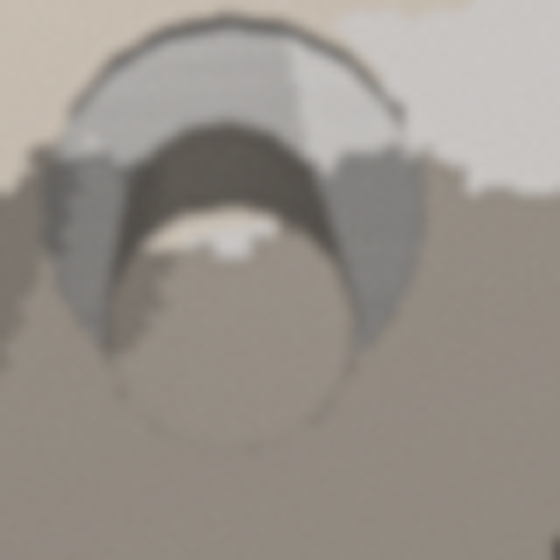

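```bash
python3 -m jog '[{"fingers":0.4,"x":2.5,"y":0.6,"z":0.4,"spin":0},{"fingers":0.4,"x":5,"y":0.6,"z":0.4,"spin":0},{"fingers":0.4,"x":7.5,"y":0.6,"z":0.4,"spin":0},{"fingers":0.4,"x":7.5,"y":0.6,"z":0.4,"spin":0}]'
python3 -c "
from tgt import *
d([.56,-.2568,.118])
p=snap('wrist','w3')
im=p['color'][100:300,220:420]; cv2.imwrite('pics/w3c.png',cv2.resize(im[:,:,::-1],None,fx=3,fy=3,interpolation=cv2.INTER_CUBIC))
for X in ([.56,-.2568,.142],[.56,-.2568,.076]): print(proj(p,X))
d([.56,-.2568,.118])
"
```

```text
time: 3.1
tool_pos: [0.5593, -0.2566, 0.3282]
tool_rot: [-1.882, 1.567, 2.65]
contact_force: [-0.5, 0.5, 0.2]
opening: 0.0553
grasp [ 0.5587 -0.2563  0.169 ] delta cm [5.0992 0.152  0.0324] open 0.05531853208767134 F [-0.5427  0.5403  0.2414] t 3.1 rot [-1.8818  1.5667  2.6496]
[318.6605 235.2118]
[318.727  203.8267]
grasp [ 0.5597 -0.2566  0.1706] delta cm [5.2608 0.0355 0.0173] open 0.05511143636653729 F [-0.1028  0.5038 -0.4899] t 3.15 rot [-1.8069  1.5698  2.7248]
```

View pics/w3c.png

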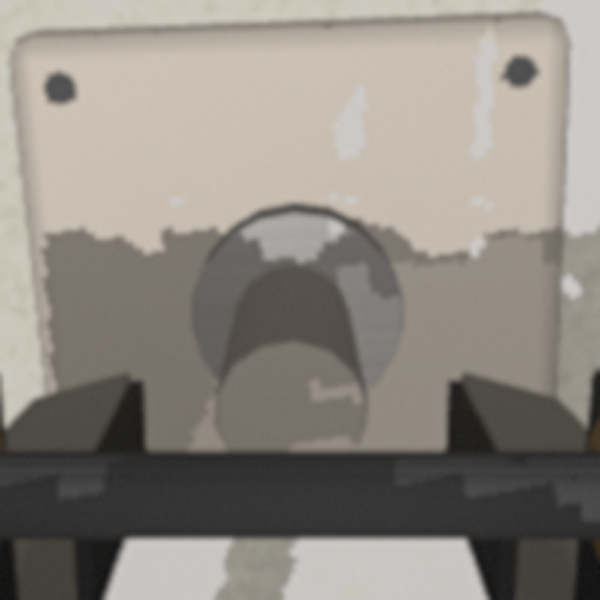

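The cover (crop 292,415) sits centred between the fingers, and the spacer disc matches the prediction at (0.560,-0.257). I'll descend and grip.

```bash
python3 -m jog '[{"fingers":0.4,"x":2.5,"y":0,"z":0,"spin":0},{"fingers":0.4,"x":5,"y":0,"z":0,"spin":0},{"fingers":0.75,"x":5,"y":0,"z":0,"spin":0},{"fingers":0.75,"x":5,"y":0,"z":0,"spin":0},{"fingers":0.75,"x":5,"y":0,"z":0,"spin":0}]' 20
python3 -m jog '[{"fingers":0.75,"x":0,"y":0,"z":0,"spin":0},{"fingers":0.75,"x":0,"y":0,"z":0,"spin":0},{"fingers":0.75,"x":-1,"y":0,"z":0,"spin":0},{"fingers":0.75,"x":-2,"y":0,"z":0,"spin":0}]'
python3 -m jog '[{"fingers":0.75,"x":-2,"y":0,"z":0,"spin":0},{"fingers":0.75,"x":-4,"y":0,"z":0,"spin":0},{"fingers":0.75,"x":-6,"y":0,"z":0,"spin":0},{"fingers":0.75,"x":-8,"y":0,"z":0,"spin":0},{"fingers":0.75,"x":-8,"y":0,"z":0,"spin":0}]'
python3 -c "
from tgt import *
d([.474,.395,.22])
p=snap('top','t3')
for n in ['spindle_foot','cover_center','tray']:
  for q in robot.look_for(n,p)[:2]: print(n,q['xy'],q['conf'])
p=snap('scene','s3')
for n in ['spindle_foot','cover_center']:
  for q in robot.look_for(n,p)[:2]: print(n,q['xy'],q['conf'])
"
```

```text
time: 3.78
tool_pos: [0.561, -0.2561, 0.2815]
tool_rot: [1.167, 1.568, -0.583]
contact_force: [0.7, -0.3, 0.1]
opening: 0.0301
time: 4.28
tool_pos: [0.5607, -0.2557, 0.3004]
tool_rot: [-1.112, 1.571, -2.861]
contact_force: [-0.1, -0.2, 0.5]
opening: 0.0292
time: 4.9
tool_pos: [0.5608, -0.2558, 0.3818]
tool_rot: [1.175, 1.567, -0.575]
contact_force: [0.2, 0.1, -0.8]
opening: 0.0295
grasp [ 0.5614 -0.2562  0.2226] delta cm [  0.0864 -20.1824 -62.5229] open 0.029494712951032998 F [ 0.1515  0.1076 -0.824 ] t 4.9 rot [ 1.1751  1.5668 -0.5745]
spindle_foot [440.4, 210.8] 0.93
tray [181.0, 238.9] 0.92
spindle_foot [180.4, 233.9] 0.69
cover_center [160.2, 177.3] 0.89
```

```bash
python3 -m jog '[{"fingers":0.75,"x":0,"y":-1,"z":-3,"spin":0},{"fingers":0.75,"x":0,"y":-2.5,"z":-8,"spin":0},{"fingers":0.75,"x":0,"y":-4,"z":-13,"spin":0},{"fingers":0.75,"x":0,"y":-6,"z":-18,"spin":0},{"fingers":0.75,"x":0,"y":-7.4,"z":-23,"spin":0}]'
python3 -m jog '[{"fingers":0.75,"x":0,"y":-1.6,"z":-5,"spin":0},{"fingers":0.75,"x":0,"y":-3.2,"z":-10,"spin":0},{"fingers":0.75,"x":0,"y":-4.8,"z":-15,"spin":0},{"fingers":0.75,"x":0,"y":-6.4,"z":-20,"spin":0},{"fingers":0.75,"x":0,"y":-8,"z":-25,"spin":0}]'
python3 -m jog '[{"fingers":0.75,"x":0,"y":-1.5,"z":-5,"spin":0},{"fingers":0.75,"x":0,"y":-3,"z":-10,"spin":0},{"fingers":0.75,"x":0,"y":-4.6,"z":-14.5,"spin":0},{"fingers":0.75,"x":0,"y":-4.6,"z":-14.5,"spin":0},{"fingers":0.75,"x":0,"y":-4.6,"z":-14.5,"spin":0}]'
python3 -c "
from tgt import *
d([.474,.395,.0505])
p=snap('wrist','w4')
for q in robot.look_for('tray',p)[:2]: print(q['xy'],q['conf'],at_z(p,q['xy'],.01))
print(robot.observe()['qpos'])
"
```

```text
time: 5.88
tool_pos: [0.5281, -0.0146, 0.3795]
tool_rot: [-1.528, 1.57, 3.005]
contact_force: [0.6, 0.1, -0.8]
opening: 0.0292
time: 6.5
tool_pos: [0.4941, 0.2457, 0.3795]
tool_rot: [-0.512, 1.571, -2.262]
contact_force: [0.8, -0.2, -0.9]
opening: 0.0294
time: 7.12
tool_pos: [0.475, 0.3946, 0.3791]
tool_rot: [-0.378, 1.569, -2.127]
contact_force: [0.5, 0.1, -0.4]
opening: 0.0293
grasp [0.4749 0.3944 0.2199] delta cm [16.942  -0.0913 -0.0591] open 0.029338757929382144 F [ 0.5223  0.0657 -0.4046] t 7.125 rot [-0.3778  1.5695 -2.127 ]
[312.9, 167.0] 0.6 [0.4882 0.3981 0.01  ]
[ 0.5678  0.5318  1.2907 -0.0004  1.3197  2.3189]
```

View pics/w4.png

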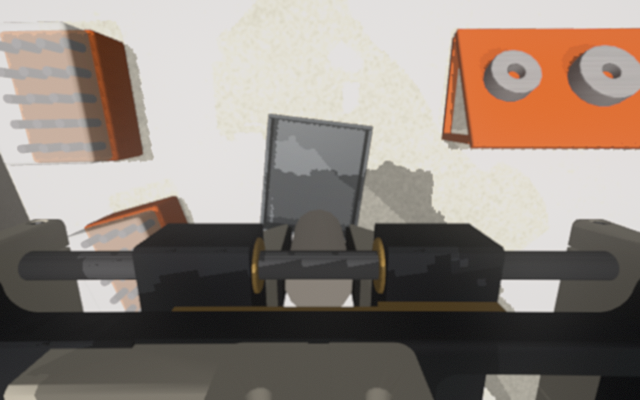

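The tray's far rim corners are at (269,115) and (372,127), and the cover hangs over its near part.

```bash
python3 -c "
from tgt import *
p=snap('wrist','w5')
a=at_z(p,(269,115),.03);b=at_z(p,(372,127),.03);e=(b-a)/np.linalg.norm(b-a);n=np.array([e[1],-e[0],0]); n=n*-np.sign(n[0])
print(a,b,np.linalg.norm(b-a),(a+b)/2+n*.065)
d((a+b)/2+n*.065)
"
```

```text
[0.553  0.4312 0.03  ] [0.5219 0.3283 0.03  ] 0.107521667376483 [0.4752 0.3985 0.03  ]
grasp [0.4755 0.3937 0.2205] delta cm [19.0514 -0.1167 -0.4779] open 0.02901114833512655 F [-0.4769 -0.1357  0.1397] t 7.275 rot [ 0.0514  1.5704 -1.6998]
```

```bash
python3 -m jog '[{"fingers":0.75,"x":4,"y":-0.1,"z":-0.4,"spin":0},{"fingers":0.75,"x":8.5,"y":-0.1,"z":-0.4,"spin":0},{"fingers":0.75,"x":13,"y":-0.1,"z":-0.4,"spin":0},{"fingers":0.75,"x":15.5,"y":-0.1,"z":-0.4,"spin":0},{"fingers":0.75,"x":16.2,"y":-0.1,"z":-0.4,"spin":0}]'
python3 -m jog '[{"fingers":0.75,"x":0.2,"y":0,"z":0,"spin":0},{"fingers":0.75,"x":0.4,"y":0,"z":0,"spin":0},{"fingers":0.75,"x":0.6,"y":0,"z":0,"spin":0},{"fingers":0.75,"x":0.7,"y":0,"z":0,"spin":0},{"fingers":0.75,"x":0.7,"y":0,"z":0,"spin":0}]'
python3 -c "
from tgt import *
d([.475,.398,.0495])"
```

```text
time: 7.9
tool_pos: [0.4749, 0.3978, 0.2162]
tool_rot: [-0.767, 1.568, -2.519]
contact_force: [-0.8, -0.8, 0.3]
opening: 0.0291
time: 8.52
tool_pos: [0.4748, 0.399, 0.2108]
tool_rot: [1.769, 1.571, 0.02]
contact_force: [0.5, 0.6, 0.0]
opening: 0.0288
grasp [0.4748 0.399  0.0516] delta cm [0.2117 0.0366 0.0972] open 0.028843100510959584 F [0.5175 0.6226 0.0472] t 8.525 rot [1.7693 1.5706 0.0197]
```

```bash
for i in 1; do python3 -m jog '[{"fingers":0.75,"x":0.1,"y":0,"z":0,"spin":0},{"fingers":0.75,"x":0.1,"y":0,"z":0,"spin":0}]'; python3 -m jog '[{"fingers":0.75,"x":0.1,"y":0,"z":0,"spin":0},{"fingers":0.75,"x":0.1,"y":0,"z":0,"spin":0}]';python3 -m jog '[{"fingers":0.75,"x":0.1,"y":0,"z":0,"spin":0},{"fingers":0.75,"x":0.1,"y":0,"z":0,"spin":0}]';  done
```

```text
time: 8.78
tool_pos: [0.4748, 0.399, 0.2096]
tool_rot: [-0.431, 1.571, -2.181]
contact_force: [0.3, -0.9, -0.8]
opening: 0.0291
time: 9.02
tool_pos: [0.4748, 0.3991, 0.2093]
tool_rot: [2.19, 1.57, 0.44]
contact_force: [-1.8, -0.3, 4.0]
opening: 0.0291
time: 9.28
tool_pos: [0.4749, 0.3991, 0.2092]
tool_rot: [2.207, 1.57, 0.458]
contact_force: [-2.8, -2.8, 10.9]
opening: 0.0292
```

```bash
python3 -m jog '[{"fingers":0.6,"x":-0.2,"y":0,"z":0,"spin":0},{"fingers":0.45,"x":-0.2,"y":0,"z":0,"spin":0},{"fingers":0.45,"x":-0.2,"y":0,"z":0,"spin":0},{"fingers":0.45,"x":-2,"y":0,"z":0,"spin":0},{"fingers":0.45,"x":-6,"y":0,"z":0,"spin":0}]'
python3 -m jog '[{"fingers":0.4,"x":-5,"y":0,"z":0,"spin":0},{"fingers":0.35,"x":-8,"y":0,"z":3,"spin":0},{"fingers":0.35,"x":-8,"y":0,"z":7,"spin":0},{"fingers":0.35,"x":-8,"y":0,"z":7,"spin":0}]'
python3 -c "
from tgt import *
p=snap('wrist','w6')
cv2.imwrite('pics/w6.png',p['color'][:,:,::-1])
for X in ([.5447,.1988,.047],[.5304,.1144,.0509]): print(proj(p,X))
for n in ('cover_center','spacer_mid_center'):
  for q in robot.look_for(n,p): print(n,q)
d([.5408,.1995,.15])"
```

```text
time: 9.9
tool_pos: [0.4745, 0.3987, 0.2675]
tool_rot: [-0.793, 1.567, -2.543]
contact_force: [0.5, 0.6, 0.2]
opening: 0.0504
time: 10.4
tool_pos: [0.4621, 0.3283, 0.3495]
tool_rot: [1.926, 1.569, 0.174]
contact_force: [0.2, 0.3, -0.1]
opening: 0.0594
[450.2063  72.1978]
[555.4403  69.332 ]
cover_center {'xy': [241.9, 195.2], 'conf': 0.98}
spacer_mid_center {'xy': [453.7, 73.3], 'conf': 0.78}
spacer_mid_center {'xy': [554.1, 73.0], 'conf': 0.55}
grasp [0.4627 0.3307 0.1891] delta cm [ 3.9061 10.0172 11.5264] open 0.05957321749061962 F [ 0.0684  0.9739 -0.1506] t 10.55 rot [2.4095 1.5696 0.6598]
```

View pics/w6.png

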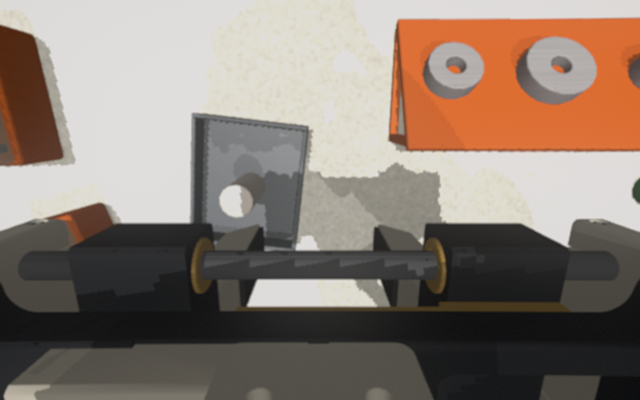

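The cover stands upright in the tray (240,200). The mid ring's bore is near (456,66) and the rack edges are parallel to the jaw line. Moving above it.

```bash
python3 -m jog '[{"fingers":0.35,"x":0,"y":3.5,"z":4,"spin":0},{"fingers":0.35,"x":0,"y":7,"z":8,"spin":0},{"fingers":0.35,"x":2,"y":10.3,"z":11.5,"spin":0},{"fingers":0.35,"x":4,"y":10.3,"z":11.5,"spin":0},{"fingers":0.35,"x":4,"y":10.3,"z":11.5,"spin":0}]'
python3 -m jog '[{"fingers":0.35,"x":0,"y":0,"z":0,"spin":0},{"fingers":0.35,"x":0,"y":0,"z":0,"spin":0}]'
python3 -c "
from tgt import *
p=snap('wrist','w7')
im=p['color'][120:300,200:440]; cv2.imwrite('pics/w7c.png',cv2.resize(im[:,:,::-1],None,fx=3,fy=3,interpolation=cv2.INTER_CUBIC))
X=np.array([.5447,.1988,.047]);print(proj(p,X),proj(p,X+[.01,0,0]),proj(p,X+[0,.01,0]))
d([.5408,.1995,.04])"
```

```text
time: 11.18
tool_pos: [0.5433, 0.1988, 0.3059]
tool_rot: [-1.219, 1.567, -2.969]
contact_force: [-0.3, 0.0, -0.4]
opening: 0.0597
time: 11.42
tool_pos: [0.5432, 0.1995, 0.3087]
tool_rot: [1.944, 1.569, 0.195]
contact_force: [0.3, -0.2, 0.5]
opening: 0.0598
[319.0366 201.3335] [316.8428 189.5224] [306.9448 203.4305]
grasp [0.5434 0.1995 0.1494] delta cm [10.939  -0.2779  0.0481] open 0.05941871638744418 F [0.3798 0.4966 1.2535] t 11.475 rot [1.9259 1.5692 0.1775]
```

View pics/w7c.png

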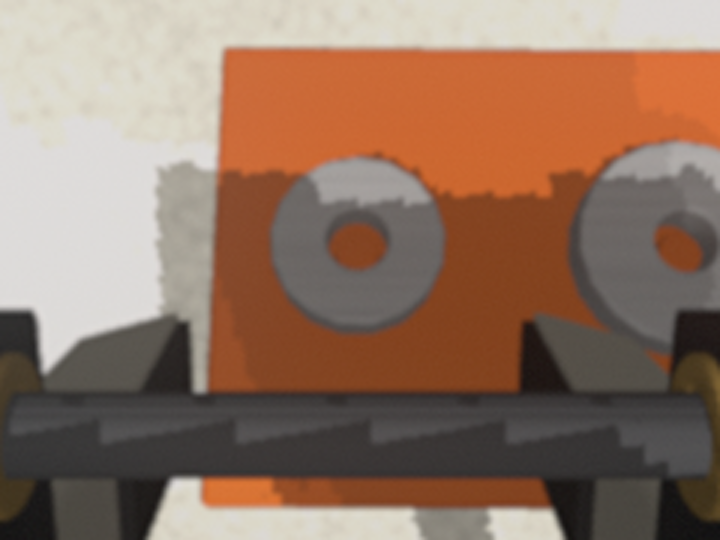

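The ring top at (319,200.6) matches the prediction, so I'll descend around the mid ring and grip.

```bash
python3 -m jog '[{"fingers":0.35,"x":3,"y":0,"z":0,"spin":0},{"fingers":0.35,"x":6,"y":0,"z":0,"spin":0},{"fingers":0.35,"x":8.3,"y":0,"z":0,"spin":0},{"fingers":0.35,"x":8.8,"y":0,"z":0,"spin":0},{"fingers":0.35,"x":8.8,"y":0,"z":0,"spin":0}]'
python3 -c "
from tgt import *
d([.5438,.199,.057])"
```

```text
time: 12.1
tool_pos: [0.5449, 0.1989, 0.2239]
tool_rot: [1.841, 1.562, 0.092]
contact_force: [0.4, -3.0, 19.4]
opening: 0.0597
grasp [0.5463 0.1991 0.0647] delta cm [ 0.7689 -0.2526  0.0534] open 0.05971543418797081 F [ 0.4483 -2.9964 19.4035] t 12.1 rot [1.8411 1.562  0.0924]
```

Unexpected 19 N of contact, so I'll back off 5 mm and look.

```bash
python3 -m jog '[{"fingers":0.35,"x":-0.8,"y":0,"z":0,"spin":0},{"fingers":0.35,"x":-0.8,"y":0,"z":0,"spin":0}]'
python3 -c "
from tgt import *
d([.5438,.199,.057])
p=snap('wrist','w8')
a=snap('scene','s8')
im=p['color'][130:310,200:440]; im=cv2.resize(im[:,:,::-1],None,fx=2.5,fy=2.5,interpolation=cv2.INTER_CUBIC)
q=cv2.resize(a['color'][150:250,270:440][:,:,::-1],(600,353),interpolation=cv2.INTER_CUBIC)[:150+0]
q=cv2.resize(a['color'][170:235,290:420][:,:,::-1],(600,300),interpolation=cv2.INTER_CUBIC)
cv2.imwrite('pics/w8c.png',np.vstack([im[:300],q]))"
```

```text
time: 12.35
tool_pos: [0.5433, 0.199, 0.2286]
tool_rot: [1.966, 1.569, 0.217]
contact_force: [-0.5, -0.7, -0.5]
opening: 0.0599
grasp [0.5436 0.199  0.0694] delta cm [1.2432 0.0194 0.0009] open 0.05987158524262391 F [-0.4608 -0.676  -0.4914] t 12.35 rot [1.966  1.5691 0.2168]
```

View pics/w8c.png

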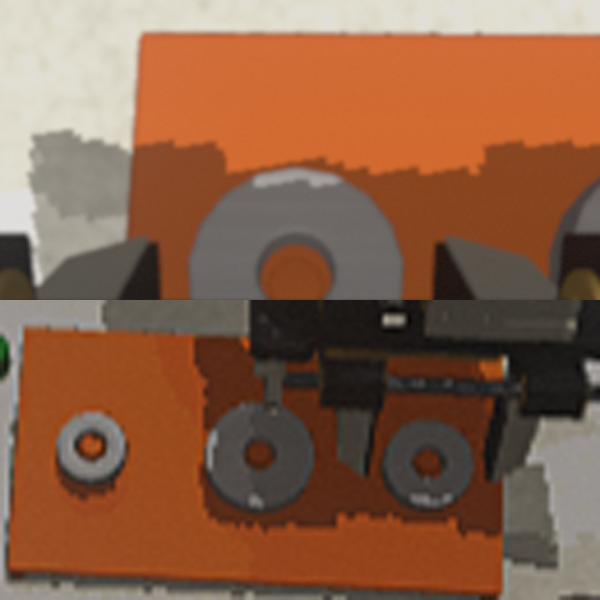

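```bash
python3 -c "
from tgt import *
a=snap('scene','s9');b=snap('top','t9')
for u,v in [((291.7,228.7),(359.2,210.8)),((398.3,233.3),(257.5,189.2)),((295.4,176.1),(350,254.5)),((398.5,180.5),(240.5,231))]:
  X=tri(ray(a,u),ray(b,v));print(X,proj(a,X)-u,proj(b,X)-v)
s=robot.observe();g=np.array(s['tool_pos'])-[0,0,.178]
for o in (.030,.049,-.03,-.049): print(o,proj(a,g+o*np.array([-.178,-.984,0])), 'crop', (proj(a,g+o*np.array([-.178,-.984,0]))-[290,170])*600/130+[0,300])
"
```

```text
[ 0.5542 -0.0164  0.0063] [-0.6526  0.0067] [-0.6433 -0.0577]
[0.6003 0.2272 0.0092] [-0.9552  0.0405] [-0.8878 -0.2664]
[0.4434 0.0049 0.0709] [-0.2236  0.0011] [-0.2461 -0.0248]
[0.4895 0.2493 0.0723] [-0.6659  0.0477] [-0.6944 -0.2024]
0.03 [368.906  204.2527] crop [364.1816 458.0893]
0.049 [360.7975 203.8985] crop [326.7576 456.4545]
-0.03 [394.5156 205.3714] crop [482.3797 463.2524]
-0.049 [402.6224 205.7255] crop [519.7957 464.8867]
```

```bash
python3 -m jog '[{"fingers":0.35,"x":0.25,"y":0,"z":0,"spin":0},{"fingers":0.35,"x":0.5,"y":0,"z":0,"spin":0},{"fingers":0.35,"x":0.5,"y":0,"z":0,"spin":0},{"fingers":0.35,"x":0.5,"y":0,"z":0,"spin":0}]'
python3 -c "
from tgt import *
d([.5438,.199,.057]);print(robot.observe()['torque'])"
python3 -m jog '[{"fingers":0.35,"x":0.15,"y":0,"z":0,"spin":0},{"fingers":0.35,"x":0.15,"y":0,"z":0,"spin":0},{"fingers":0.35,"x":0.15,"y":0,"z":0,"spin":0}]'
python3 -c "
from tgt import *
d([.5438,.199,.057]);print(robot.observe()['torque'])"
```

```text
time: 13.05
tool_pos: [0.544, 0.1986, 0.225]
tool_rot: [1.873, 1.567, 0.123]
contact_force: [-1.8, -1.7, 17.2]
opening: 0.0596
grasp [0.5446 0.1987 0.0658] delta cm [ 0.8771 -0.0864 -0.0136] open 0.05960403974825162 F [-1.84   -1.7361 17.2482] t 13.05 rot [1.8729 1.5669 0.1232]
[-0.1403  0.5918  0.0301]
time: 13.42
tool_pos: [0.5443, 0.1986, 0.2244]
tool_rot: [1.87, 1.565, 0.12]
contact_force: [-1.8, -1.4, 21.9]
opening: 0.0601
grasp [0.5453 0.1987 0.0652] delta cm [ 0.8192 -0.1525  0.0017] open 0.06008484136311836 F [-1.829  -1.4345 21.884 ] t 13.425 rot [1.8696 1.5651 0.1199]
[-0.2947  0.6626 -0.041 ]
```

Torque shows both fingertips' uphill edges touching the rack face. I'll back off, shift 4 mm downhill, then close.

```bash
python3 -m jog '[{"fingers":0.35,"x":-0.6,"y":0,"z":0,"spin":0},{"fingers":0.35,"x":-0.6,"y":0.4,"z":0,"spin":0},{"fingers":0.35,"x":-0.25,"y":0.4,"z":0,"spin":0},{"fingers":0.35,"x":-0.25,"y":0.4,"z":0,"spin":0}]'
python3 -c "
from tgt import *
d([.5438,.199,.057]);print(robot.observe()['torque'])"
python3 -m jog '[{"fingers":0.65,"x":0,"y":0,"z":0,"spin":0},{"fingers":0.65,"x":0,"y":0,"z":0,"spin":0},{"fingers":0.65,"x":0,"y":0,"z":0,"spin":0},{"fingers":0.65,"x":0,"y":0,"z":0,"spin":0}]' 40
python3 -c "
from tgt import *
d([.5438,.199,.057]);print(robot.observe()['torque'])"
```

```text
time: 13.92
tool_pos: [0.5474, 0.1979, 0.2238]
tool_rot: [1.724, 1.57, -0.026]
contact_force: [-0.6, -0.5, 8.1]
opening: 0.0598
grasp [0.5474 0.1979 0.0646] delta cm [ 0.7608 -0.3769 -0.0408] open 0.059752868088600385 F [-0.6365 -0.4814  8.1004] t 13.925 rot [ 1.7242  1.5705 -0.0255]
[ 0.0469  0.2423 -0.0087]
time: 14.42
tool_pos: [0.5476, 0.1979, 0.2237]
tool_rot: [1.853, 1.569, 0.104]
contact_force: [4.7, 0.6, 1.8]
opening: 0.0453
grasp [0.5478 0.1979 0.0645] delta cm [ 0.7491 -0.4151 -0.032 ] open 0.045287421899243785 F [4.6841 0.5652 1.7696] t 14.425 rot [1.8535 1.5694 0.1038]
[ 0.14   -0.7007  0.0324]
```

Gripped at 45 mm. Lifting along the peg normal.

```bash
python3 -m jog '[{"fingers":0.65,"x":-0.43,"y":0.25,"z":0,"spin":0},{"fingers":0.65,"x":-0.87,"y":0.5,"z":0,"spin":0},{"fingers":0.65,"x":-1.3,"y":0.75,"z":0,"spin":0},{"fingers":0.65,"x":-1.73,"y":1,"z":0,"spin":0},{"fingers":0.65,"x":-1.73,"y":1,"z":0,"spin":0}]'
python3 -m jog '[{"fingers":0.65,"x":-2,"y":0.5,"z":0,"spin":0},{"fingers":0.65,"x":-5,"y":0.5,"z":0,"spin":0},{"fingers":0.65,"x":-8,"y":0.5,"z":0,"spin":0},{"fingers":0.65,"x":-8,"y":0.5,"z":0,"spin":0}]'
python3 -c "
from tgt import *
d([.42,-.06,.12])
p=snap('wrist','w10')
a=snap('scene','s10')
im=p['color'][130:330,200:440]; im=cv2.resize(im[:,:,::-1],None,fx=2.5,fy=2.5,interpolation=cv2.INTER_CUBIC)
q=cv2.resize(a['color'][120:240,270:430][:,:,::-1],None,fx=3,fy=3,interpolation=cv2.INTER_CUBIC)[:250]
cv2.imwrite('pics/w10c.png',np.vstack([im[:350],np.pad(q,((0,0),(0,120),(0,0)))]))"
```

```text
time: 15.05
tool_pos: [0.5572, 0.1961, 0.2414]
tool_rot: [1.813, 1.57, 0.063]
contact_force: [0.0, 0.5, -2.0]
opening: 0.0452
time: 15.55
tool_pos: [0.5623, 0.1954, 0.3231]
tool_rot: [1.94, 1.566, 0.191]
contact_force: [0.3, 0.0, -2.8]
opening: 0.0452
grasp [0.5631 0.1955 0.1639] delta cm [ 4.3011 -9.5563 27.6969] open 0.04524849581788877 F [ 0.3139  0.0392 -2.8041] t 15.55 rot [1.9404 1.566  0.1907]
```

View pics/w10c.png

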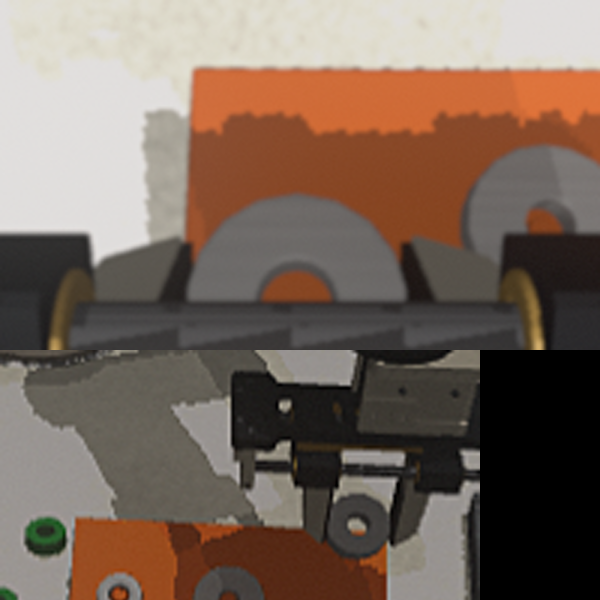

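The mid ring is held, tilted as on the rack. I'll flatten it on the free table beyond the rack, around (0.66, 0.03), then regrip it level.

```bash
python3 -m jog '[{"fingers":0.65,"x":0,"y":3,"z":3,"spin":0},{"fingers":0.65,"x":0,"y":6.5,"z":7,"spin":0},{"fingers":0.65,"x":0,"y":10,"z":11,"spin":0},{"fingers":0.65,"x":3,"y":12.5,"z":14.5,"spin":0},{"fingers":0.65,"x":7,"y":12.5,"z":14.5,"spin":0}]'
python3 -m jog '[{"fingers":0.65,"x":2.5,"y":0,"z":0,"spin":0},{"fingers":0.65,"x":4.8,"y":0,"z":0,"spin":0},{"fingers":0.65,"x":4.8,"y":0,"z":0,"spin":0}]' 10
python3 -c "
from tgt import *
d([.66,.03,.024])"
python3 -m jog '[{"fingers":0.65,"x":0.3,"y":0,"z":0,"spin":0},{"fingers":0.65,"x":0.6,"y":0,"z":0,"spin":0},{"fingers":0.65,"x":0.9,"y":0,"z":0,"spin":0}]' 6
python3 -c "
from tgt import *
d([.66,.03,.024])"
```

```text
time: 16.27
tool_pos: [0.6599, 0.0268, 0.2487]
tool_rot: [0.482, 1.57, -1.272]
contact_force: [-0.4, 0.1, -2.6]
opening: 0.0451
time: 16.65
tool_pos: [0.6578, 0.0303, 0.199]
tool_rot: [-1.452, 1.563, 3.081]
contact_force: [0.9, 0.1, -1.0]
opening: 0.0461
grasp [0.6565 0.0304 0.0398] delta cm [ 1.5759  0.3611 -0.024 ] open 0.04609859992920577 F [ 0.8724  0.1031 -1.0021] t 16.65 rot [-1.4524  1.563   3.0809]
time: 17.02
tool_pos: [0.6593, 0.0303, 0.1946]
tool_rot: [1.596, 1.57, -0.154]
contact_force: [0.3, -0.1, -1.7]
opening: 0.0465
grasp [0.6595 0.0303 0.0354] delta cm [1.1362 0.0542 0.0195] open 0.04654912527071852 F [ 0.3345 -0.1049 -1.6781] t 17.025 rot [ 1.5958  1.5695 -0.1537]
```

```bash
python3 -m jog '[{"fingers":0.65,"x":0.2,"y":0,"z":0,"spin":0},{"fingers":0.65,"x":0.4,"y":0,"z":0,"spin":0},{"fingers":0.65,"x":0.6,"y":0,"z":0,"spin":0},{"fingers":0.65,"x":0.6,"y":0,"z":0,"spin":0}]'
python3 -m jog '[{"fingers":0.65,"x":0.15,"y":0,"z":0,"spin":0},{"fingers":0.65,"x":0.3,"y":0,"z":0,"spin":0},{"fingers":0.65,"x":0.4,"y":0,"z":0,"spin":0},{"fingers":0.65,"x":0.4,"y":0,"z":0,"spin":0}]'
python3 -c "
from tgt import *
d([.66,.03,.024])"
```

```text
time: 17.52
tool_pos: [0.659, 0.0304, 0.1882]
tool_rot: [-1.37, 1.57, -3.12]
contact_force: [-3.1, 0.9, 3.1]
opening: 0.0461
time: 18.02
tool_pos: [0.6592, 0.0302, 0.1837]
tool_rot: [0.209, 1.571, -1.541]
contact_force: [-1.4, 0.6, 0.7]
opening: 0.0461
grasp [0.6592 0.0302 0.0245] delta cm [0.0523 0.0829 0.006 ] open 0.04608286209691086 F [-1.427   0.5787  0.7091] t 18.025 rot [ 0.209   1.5707 -1.5408]
```

```bash
python3 -m jog '[{"fingers":0.4,"x":0,"y":0,"z":0,"spin":0},{"fingers":0.4,"x":0,"y":0,"z":0,"spin":0},{"fingers":0.35,"x":-4,"y":0,"z":0,"spin":0},{"fingers":0.35,"x":-8,"y":0,"z":0,"spin":0},{"fingers":0.35,"x":-8,"y":0,"z":0,"spin":0}]'
python3 -m jog '[{"fingers":0.35,"x":0,"y":0,"z":0,"spin":0}]'
python3 -c "
from tgt import *
p=snap('wrist','w11')
im=p['color'][150:300,220:420]; cv2.imwrite('pics/w11c.png',cv2.resize(im[:,:,::-1],None,fx=3,fy=3,interpolation=cv2.INTER_CUBIC))
X=np.array([.66,.03,.016]);print(proj(p,X),proj(p,X+[.01,0,0]),proj(p,X+[0,.01,0]))
d([.66,.03,.024])"
```

```text
time: 18.65
tool_pos: [0.6603, 0.0302, 0.2682]
tool_rot: [1.668, 1.563, -0.082]
contact_force: [-0.7, 1.2, -0.0]
opening: 0.0598
time: 18.77
tool_pos: [0.6589, 0.0303, 0.2636]
tool_rot: [-1.225, 1.57, -2.975]
contact_force: [0.0, 1.2, -0.2]
opening: 0.0598
[318.291  206.0266] [315.9429 193.5867] [305.5085 208.2546]
grasp [0.6585 0.0303 0.1037] delta cm [ 7.9653  0.1697 -0.0018] open 0.05962905987642922 F [0.581  0.2073 0.0913] t 18.825 rot [-1.4047  1.5689  3.1288]
```

View pics/w11c.png

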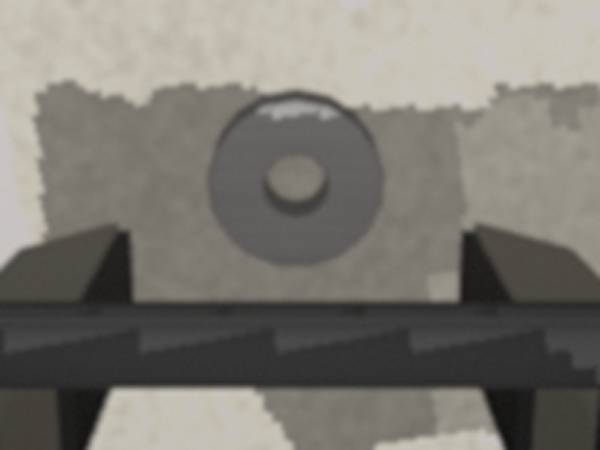

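The ring lies flat, top centre at crop (296,182), about 2 mm nearer than the gripper. Regripping.

```bash
python3 -m jog '[{"fingers":0.35,"x":3,"y":-0.2,"z":0,"spin":0},{"fingers":0.35,"x":6,"y":-0.2,"z":0,"spin":0},{"fingers":0.35,"x":8,"y":-0.2,"z":0,"spin":0},{"fingers":0.35,"x":8,"y":-0.2,"z":0,"spin":0},{"fingers":0.6,"x":8,"y":-0.2,"z":0,"spin":0}]'
python3 -m jog '[{"fingers":0.65,"x":0,"y":0,"z":0,"spin":0},{"fingers":0.65,"x":0,"y":0,"z":0,"spin":0},{"fingers":0.65,"x":0,"y":0,"z":0,"spin":0}]' 30
python3 -c "
from tgt import *
d([.66,.03,.024])"
python3 -m jog '[{"fingers":0.65,"x":-3,"y":0,"z":0,"spin":0},{"fingers":0.65,"x":-8,"y":0,"z":0,"spin":0},{"fingers":0.65,"x":-13,"y":0,"z":0,"spin":0},{"fingers":0.65,"x":-17,"y":0,"z":0,"spin":0}]' 30
python3 -c "
from tgt import *
d([.56,-.2575,.195])"
```

```text
time: 19.45
tool_pos: [0.6576, 0.0306, 0.1847]
tool_rot: [1.623, 1.57, -0.127]
contact_force: [0.2, 0.7, 1.1]
opening: 0.0535
time: 19.82
tool_pos: [0.6576, 0.0306, 0.1852]
tool_rot: [1.625, 1.568, -0.125]
contact_force: [0.3, 0.0, 5.2]
opening: 0.0451
grasp [0.658  0.0306 0.026 ] delta cm [0.2048 0.2046 0.0207] open 0.045120645862571425 F [0.3024 0.0465 5.1984] t 19.825 rot [ 1.6251  1.5683 -0.1245]
time: 20.32
tool_pos: [0.6569, 0.0307, 0.3558]
tool_rot: [1.561, 1.57, -0.189]
contact_force: [1.0, 0.5, -1.8]
opening: 0.045
grasp [0.657  0.0307 0.1966] delta cm [ 0.1626 -4.4173 30.088 ] open 0.045015210448312956 F [ 0.9781  0.5419 -1.8317] t 20.325 rot [ 1.5611  1.5703 -0.1885]
```

```bash
python3 -m jog '[{"fingers":0.65,"x":0,"y":-2,"z":5,"spin":0},{"fingers":0.65,"x":0,"y":-4,"z":10,"spin":0},{"fingers":0.65,"x":0,"y":-6,"z":15,"spin":0},{"fingers":0.65,"x":0,"y":-8,"z":20,"spin":0},{"fingers":0.65,"x":0,"y":-10,"z":25,"spin":0}]'
python3 -m jog '[{"fingers":0.65,"x":0,"y":0,"z":3,"spin":0},{"fingers":0.65,"x":0,"y":0,"z":5,"spin":0},{"fingers":0.65,"x":0,"y":0,"z":5,"spin":0},{"fingers":0.65,"x":0,"y":0,"z":5,"spin":0}]'
python3 -c "
from tgt import *
p=snap('wrist','w12')
im=p['color'][100:250,220:420]; cv2.imwrite('pics/w12c.png',cv2.resize(im[:,:,::-1],None,fx=4,fy=4,interpolation=cv2.INTER_CUBIC))
for z in (.131,.076):
  X=np.array([.56,-.257,z]);print(proj(p,X),proj(p,X+[.01,0,0]),proj(p,X+[0,.01,0]))
d([.56,-.257,.195])"
```

```text
time: 20.95
tool_pos: [0.5129, -0.1987, 0.3537]
tool_rot: [-1.821, 1.57, 2.713]
contact_force: [0.5, -0.7, -2.7]
opening: 0.0446
time: 21.45
tool_pos: [0.5057, -0.2458, 0.3537]
tool_rot: [-2.406, 1.57, 2.128]
contact_force: [0.5, -0.0, -1.1]
opening: 0.0446
[320.5354 135.7593] [317.7771 120.0337] [305.3303 138.5554]
[320.1572 131.951 ] [317.9827 119.5362] [308.1535 134.166 ]
grasp [ 0.5057 -0.2455  0.1946] delta cm [-0.0382  5.547   0.1714] open 0.045176735451350696 F [-0.7475 -0.4679 -1.851 ] t 21.5 rot [-2.4846  1.5701  2.0502]
```

View pics/w12c.png

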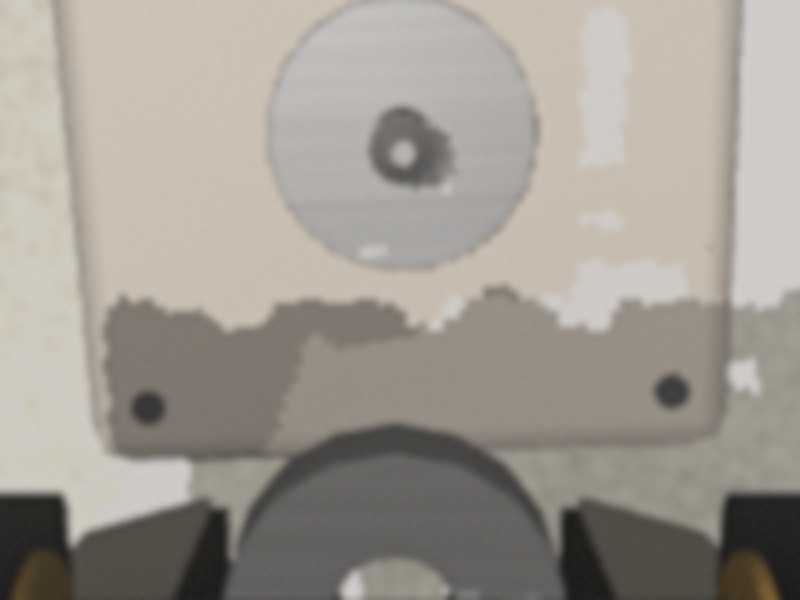

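Spindle tip at crop (403,152), i.e. (320.7,138). The held ring's far top edge is at crop (395,452), i.e. (318.8,213). I'll compute the offset from both in the same picture.

```bash
python3 -c "
from tgt import *
s=robot.observe();p=snap('wrist','w13')
Rm=R.from_euler('xyz',s['tool_rot']).as_matrix()
g=np.array(s['tool_pos'])+Rm[:,0]*robot.pinch_z
for zz in (.1825,.185,.1875):
  e=at_z(p,(318.8,213),zz);c=e-.023*Rm[:,1];print(zz,e,(Rm.T@(c-g))*100)
t=at_z(p,(320.75,138),.131);print(t,(Rm.T@(t-g))*100)
"
```

```text
0.1825 [ 0.5248 -0.2493  0.1825] [ 1.2135 -0.357   0.0364]
0.185 [ 0.5255 -0.2494  0.185 ] [ 0.9634 -0.2789  0.0362]
0.1875 [ 0.5263 -0.2496  0.1875] [ 0.7134 -0.2009  0.036 ]
[ 0.5587 -0.2567  0.131 ] [6.3619 5.4161 0.1679]
```

```bash
python3 -m jog '[{"fingers":0.65,"x":0,"y":2.5,"z":0.1,"spin":0},{"fingers":0.65,"x":0,"y":5,"z":0.15,"spin":0},{"fingers":0.65,"x":1,"y":5.65,"z":0.15,"spin":0},{"fingers":0.65,"x":2.5,"y":5.65,"z":0.15,"spin":0},{"fingers":0.65,"x":3.3,"y":5.65,"z":0.15,"spin":0}]'
python3 -m jog '[{"fingers":0.65,"x":0.3,"y":0,"z":0,"spin":0},{"fingers":0.65,"x":0.6,"y":0,"z":0,"spin":0},{"fingers":0.65,"x":0.9,"y":0,"z":0,"spin":0},{"fingers":0.65,"x":1.2,"y":0,"z":0,"spin":0},{"fingers":0.65,"x":1.5,"y":0,"z":0,"spin":0}]'
python3 -c "
from tgt import *
d([.561,-.258,.1015]);print(robot.observe()['torque'])
p=snap('wrist','w14')
im=p['color'][120:280,200:440]; cv2.imwrite('pics/w14c.png',cv2.resize(im[:,:,::-1],None,fx=3,fy=3,interpolation=cv2.INTER_CUBIC))
"
```

```text
time: 22.18
tool_pos: [0.5599, -0.2577, 0.3191]
tool_rot: [-1.898, 1.567, 2.636]
contact_force: [-0.4, 0.3, -1.1]
opening: 0.0455
time: 22.8
tool_pos: [0.5607, -0.2583, 0.3059]
tool_rot: [0.893, 1.57, -0.857]
contact_force: [-0.1, 0.3, -1.7]
opening: 0.0453
grasp [ 0.5607 -0.2584  0.1467] delta cm [ 4.5248  0.019  -0.0412] open 0.045300264434275324 F [-0.1363  0.2596 -1.7393] t 22.8 rot [ 0.8925  1.5705 -0.8572]
[ 0.0648 -0.0486  0.0026]
```

View pics/w14c.png

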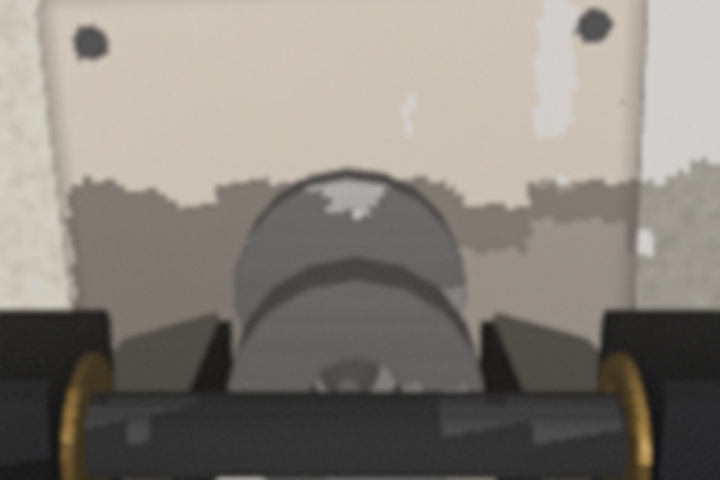

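The spindle tip is inside the bore (350,375) with no contact force. I've gone past the picture budget, so I'll go on by numbers, lowering in small steps with force checks.

```bash
python3 -m jog '[{"fingers":0.65,"x":0.3,"y":0,"z":0,"spin":0},{"fingers":0.65,"x":0.6,"y":0,"z":0,"spin":0},{"fingers":0.65,"x":0.9,"y":0,"z":0,"spin":0},{"fingers":0.65,"x":1.2,"y":0,"z":0,"spin":0},{"fingers":0.65,"x":1.2,"y":0,"z":0,"spin":0}]'
python3 -c "
from tgt import *
d([.561,-.258,.1015]);print(robot.observe()['torque'])"
```

```text
time: 23.48
tool_pos: [0.5606, -0.2583, 0.2937]
tool_rot: [-1.823, 1.57, 2.71]
contact_force: [-0.1, -0.2, -2.2]
opening: 0.0448
grasp [ 0.5606 -0.2582  0.1345] delta cm [ 3.2974  0.0415 -0.0285] open 0.04482297066603738 F [-0.0658 -0.1554 -2.1667] t 23.475 rot [-1.8231  1.5702  2.7104]
[ 0.0714  0.0363 -0.0391]
```

```bash
python3 -m jog '[{"fingers":0.65,"x":0.5,"y":0,"z":0,"spin":0},{"fingers":0.65,"x":1,"y":0,"z":0,"spin":0},{"fingers":0.65,"x":1.5,"y":0,"z":0,"spin":0},{"fingers":0.65,"x":1.5,"y":0,"z":0,"spin":0}]'
python3 -m jog '[{"fingers":0.65,"x":0.4,"y":0,"z":0,"spin":0},{"fingers":0.65,"x":0.8,"y":0,"z":0,"spin":0},{"fingers":0.65,"x":1.2,"y":0,"z":0,"spin":0},{"fingers":0.65,"x":1.2,"y":0,"z":0,"spin":0}]'
python3 -m jog '[{"fingers":0.65,"x":0.2,"y":0,"z":0,"spin":0},{"fingers":0.65,"x":0.4,"y":0,"z":0,"spin":0},{"fingers":0.65,"x":0.4,"y":0,"z":0,"spin":0}]'
python3 -c "
from tgt import *
d([.561,-.258,.1015]);print(robot.observe()['torque'])"
```

```text
time: 23.98
tool_pos: [0.5606, -0.2582, 0.2784]
tool_rot: [-1.881, 1.57, 2.652]
contact_force: [-1.0, 1.2, -2.6]
opening: 0.0449
time: 24.48
tool_pos: [0.5606, -0.2582, 0.2665]
tool_rot: [-1.857, 1.57, 2.677]
contact_force: [-0.5, -0.2, -1.8]
opening: 0.045
time: 24.85
tool_pos: [0.5607, -0.2583, 0.2628]
tool_rot: [-1.836, 1.571, 2.697]
contact_force: [0.2, -1.0, -2.9]
opening: 0.0448
grasp [ 0.5606 -0.2583  0.1036] delta cm [ 0.2147  0.0328 -0.0327] open 0.044782756865280784 F [ 0.1515 -1.026  -2.8868] t 24.85 rot [-1.8364  1.5705  2.697 ]
[ 0.0206 -0.     -0.0149]
```

```bash
python3 -m jog '[{"fingers":0.65,"x":0.1,"y":0,"z":0,"spin":0},{"fingers":0.65,"x":0.15,"y":0,"z":0,"spin":0},{"fingers":0.65,"x":0.15,"y":0,"z":0,"spin":0}]'
python3 -m jog '[{"fingers":0.65,"x":0.1,"y":0,"z":0,"spin":0},{"fingers":0.65,"x":0.1,"y":0,"z":0,"spin":0}]'
python3 -m jog '[{"fingers":0.65,"x":0.1,"y":0,"z":0,"spin":0},{"fingers":0.65,"x":0.1,"y":0,"z":0,"spin":0}]'
```

```text
time: 25.22
tool_pos: [0.5607, -0.2583, 0.2615]
tool_rot: [-0.873, 1.571, -2.623]
contact_force: [0.1, -0.3, -2.0]
opening: 0.0449
time: 25.48
tool_pos: [0.5607, -0.2583, 0.2613]
tool_rot: [1.047, 1.57, -0.703]
contact_force: [-1.7, 2.4, 3.9]
opening: 0.0449
time: 25.72
tool_pos: [0.5607, -0.2582, 0.2612]
tool_rot: [1.071, 1.57, -0.678]
contact_force: [-3.7, 3.0, 10.3]
opening: 0.0452
```

Seated: contact appears at grasp z 0.102, as expected. Releasing, rising and heading to the narrow ring.

```bash
python3 -m jog '[{"fingers":0.65,"x":-0.2,"y":0,"z":0,"spin":0},{"fingers":0.5,"x":-0.2,"y":0,"z":0,"spin":0},{"fingers":0.35,"x":-0.2,"y":0,"z":0,"spin":0},{"fingers":0.35,"x":-0.2,"y":0,"z":0,"spin":0},{"fingers":0.35,"x":-2,"y":0,"z":0,"spin":0}]'
python3 -m jog '[{"fingers":0.35,"x":-5,"y":0,"z":0,"spin":0},{"fingers":0.4,"x":-10,"y":-1,"z":-3,"spin":0},{"fingers":0.4,"x":-10,"y":-2.5,"z":-8,"spin":0},{"fingers":0.4,"x":-10,"y":-4.5,"z":-13,"spin":0},{"fingers":0.4,"x":-10,"y":-6,"z":-18,"spin":0}]'
python3 -c "
from tgt import *
d([.5175,.0304,.15])"
```

```text
time: 26.35
tool_pos: [0.5604, -0.2581, 0.2782]
tool_rot: [-1.933, 1.568, 2.601]
contact_force: [0.6, 0.5, 0.5]
opening: 0.0596
time: 26.98
tool_pos: [0.5331, -0.069, 0.3797]
tool_rot: [1.583, 1.57, -0.167]
contact_force: [0.7, -0.1, 0.2]
opening: 0.0552
grasp [ 0.5332 -0.069   0.2205] delta cm [ 7.0529 -3.3177 -9.4992] open 0.05519113681794639 F [ 0.6503 -0.0808  0.1682] t 26.975 rot [ 1.5827  1.5702 -0.1675]
```

```bash
python3 -m jog '[{"fingers":0.42,"x":1,"y":-1.5,"z":-4,"spin":0},{"fingers":0.42,"x":4,"y":-3.3,"z":-8,"spin":0},{"fingers":0.42,"x":7,"y":-3.3,"z":-9.5,"spin":0},{"fingers":0.42,"x":7,"y":-3.3,"z":-9.5,"spin":0},{"fingers":0.42,"x":7,"y":-3.3,"z":-9.5,"spin":0}]'
python3 -m jog '[{"fingers":0.42,"x":0,"y":0,"z":0,"spin":0}]'
python3 -c "
from tgt import *
p=snap('wrist','w15')
X=np.array([.5144,.0313,.048]);print(proj(p,X),proj(p,X+[.01,0,0]),proj(p,X+[0,.01,0]))
g=cv2.cvtColor(p['color'],cv2.COLOR_RGB2HSV);m=((g[...,1]<70)&(g[...,2]>50)).astype(np.uint8)
# grey ring on orange: largest grey component inside window near prediction
u,v=map(int,proj(p,X));w=m[v-32:v+32,u-40:u+40];n,l,st,c=cv2.connectedComponentsWithStats(w)
for i in range(1,n):
  if st[i,4]>100: print(st[i],c[i]+[u-40,v-32])
c=cv2.HoughCircles(cv2.cvtColor(p['color'],cv2.COLOR_RGB2GRAY)[v-40:v+40,u-50:u+50],cv2.HOUGH_GRADIENT,1,10,param1=60,param2=12,minRadius=17,maxRadius=30)
print(None if c is None else c[0][:3]+[u-50,v-40,0])
for q in robot.look_for('spacer_narrow_center',p)[:3]: print(q)
d([.5175,.0304,.066])"
```

```text
time: 27.6
tool_pos: [0.5187, 0.0282, 0.3105]
tool_rot: [1.439, 1.569, -0.311]
contact_force: [-0.2, -0.1, -0.2]
opening: 0.0535
time: 27.72
tool_pos: [0.5186, 0.028, 0.3108]
tool_rot: [1.602, 1.568, -0.149]
contact_force: [-0.1, 0.3, -0.2]
opening: 0.0532
[315.2208 208.6894] [312.9809 197.0792] [303.2691 210.785 ]
[  18   11   44   45 1269] [314.5366 209.2876]
[[314.5 207.5  21.3]]
{'xy': [421.0, 217.1], 'conf': 0.81}
{'xy': [313.6, 204.9], 'conf': 0.75}
{'xy': [375.5, 297.9], 'conf': 0.53}
grasp [0.5187 0.0281 0.1512] delta cm [ 8.5242 -0.1764 -0.2074] open 0.05325703084856721 F [ 0.9879 -0.4581  0.4714] t 27.825 rot [ 1.5873  1.5689 -0.1635]
```

```bash
python3 -m jog '[{"fingers":0.42,"x":3,"y":-0.1,"z":-0.25,"spin":0},{"fingers":0.42,"x":6,"y":-0.1,"z":-0.25,"spin":0},{"fingers":0.42,"x":7.7,"y":-0.1,"z":-0.25,"spin":0},{"fingers":0.42,"x":8.1,"y":-0.1,"z":-0.25,"spin":0},{"fingers":0.42,"x":8.1,"y":-0.1,"z":-0.25,"spin":0}]'
python3 -m jog '[{"fingers":0.42,"x":0.2,"y":0,"z":0,"spin":0},{"fingers":0.42,"x":0.2,"y":0,"z":0,"spin":0}]'
python3 -c "
from tgt import *
d([.5175,.0304,.066]);print(robot.observe()['torque'])"
```

```text
time: 28.45
tool_pos: [0.5179, 0.0312, 0.229]
tool_rot: [1.537, 1.57, -0.213]
contact_force: [-0.3, -0.5, 0.5]
opening: 0.0532
time: 28.7
tool_pos: [0.5177, 0.0315, 0.227]
tool_rot: [1.558, 1.57, -0.191]
contact_force: [0.4, -0.1, -0.1]
opening: 0.0535
grasp [0.5179 0.0315 0.0678] delta cm [ 0.1809 -0.0179  0.111 ] open 0.05347771261421583 F [ 0.4369 -0.0786 -0.0899] t 28.7 rot [ 1.5584  1.5698 -0.1913]
[0.0245 0.0143 0.008 ]
```

```bash
python3 -m jog '[{"fingers":0.42,"x":0.25,"y":0,"z":0,"spin":0},{"fingers":0.42,"x":0.25,"y":0,"z":0,"spin":0}]'
python3 -m jog '[{"fingers":0.75,"x":0,"y":0,"z":0,"spin":0},{"fingers":0.75,"x":0,"y":0,"z":0,"spin":0},{"fingers":0.75,"x":0,"y":0,"z":0,"spin":0},{"fingers":0.75,"x":0,"y":0,"z":0,"spin":0}]' 40
python3 -c "
from tgt import *
d([.5175,.0304,.066]);print(robot.observe()['torque'])"
```

```text
time: 28.95
tool_pos: [0.5176, 0.0315, 0.224]
tool_rot: [1.311, 1.571, -0.439]
contact_force: [-0.1, -0.4, -0.6]
opening: 0.0533
time: 29.45
tool_pos: [0.5176, 0.0315, 0.224]
tool_rot: [0.813, 1.571, -0.937]
contact_force: [0.2, 0.3, 0.1]
opening: 0.0343
grasp [0.5176 0.0315 0.0648] delta cm [-0.1174  0.0071  0.1087] open 0.03427336177446028 F [0.2495 0.2517 0.1404] t 29.45 rot [ 0.8132  1.5707 -0.9365]
[ 0.0239 -0.0659  0.0276]
```

```bash
python3 -m jog '[{"fingers":0.75,"x":-0.43,"y":0.25,"z":0,"spin":0},{"fingers":0.75,"x":-0.87,"y":0.5,"z":0,"spin":0},{"fingers":0.75,"x":-1.3,"y":0.75,"z":0,"spin":0},{"fingers":0.75,"x":-1.73,"y":1,"z":0,"spin":0},{"fingers":0.75,"x":-1.73,"y":1,"z":0,"spin":0}]'
python3 -m jog '[{"fingers":0.75,"x":-2,"y":0.5,"z":0,"spin":0},{"fingers":0.75,"x":-5,"y":0.5,"z":0,"spin":0},{"fingers":0.75,"x":-7,"y":0.5,"z":0,"spin":0},{"fingers":0.75,"x":-7,"y":0.5,"z":0,"spin":0}]'
python3 -c "
from tgt import *
d([.66,.03,.16])
p=snap('wrist','w16')
im=p['color'][130:310,200:440]; cv2.imwrite('pics/w16c.png',cv2.resize(im[:,:,::-1],None,fx=2.5,fy=2.5,interpolation=cv2.INTER_CUBIC))"
```

```text
time: 30.08
tool_pos: [0.5277, 0.0297, 0.2417]
tool_rot: [1.59, 1.57, -0.159]
contact_force: [-1.0, 0.6, -0.1]
opening: 0.0342
time: 30.58
tool_pos: [0.5326, 0.0289, 0.3125]
tool_rot: [1.627, 1.568, -0.122]
contact_force: [0.4, 0.5, -1.0]
opening: 0.0346
grasp [0.5331 0.0288 0.1533] delta cm [-0.6327 12.4684 -2.3755] open 0.03457175032987148 F [ 0.4011  0.5267 -1.0169] t 30.575 rot [ 1.6273  1.5677 -0.1223]
```

View pics/w16c.png

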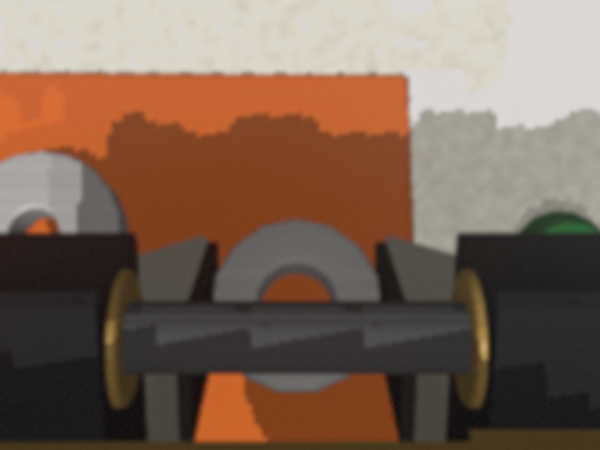

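The narrow steel ring is held and the spare is still on its peg. Same flattening step on the free table.

```bash
python3 -m jog '[{"fingers":0.75,"x":0,"y":4,"z":-1,"spin":0},{"fingers":0.75,"x":0,"y":8,"z":-2,"spin":0},{"fingers":0.75,"x":2,"y":12.5,"z":-2.4,"spin":0},{"fingers":0.75,"x":6,"y":12.5,"z":-2.4,"spin":0},{"fingers":0.75,"x":10,"y":12.5,"z":-2.4,"spin":0}]'
python3 -m jog '[{"fingers":0.75,"x":0.5,"y":0,"z":0,"spin":0},{"fingers":0.75,"x":1,"y":0,"z":0,"spin":0},{"fingers":0.75,"x":1.4,"y":0,"z":0,"spin":0},{"fingers":0.75,"x":1.4,"y":0,"z":0,"spin":0}]' 6
python3 -m jog '[{"fingers":0.75,"x":0.2,"y":0,"z":0,"spin":0},{"fingers":0.75,"x":0.5,"y":0,"z":0,"spin":0},{"fingers":0.75,"x":0.8,"y":0,"z":0,"spin":0},{"fingers":0.75,"x":0.8,"y":0,"z":0,"spin":0}]'
python3 -m jog '[{"fingers":0.75,"x":0.2,"y":0,"z":0,"spin":0},{"fingers":0.75,"x":0.4,"y":0,"z":0,"spin":0},{"fingers":0.75,"x":0.6,"y":0,"z":0,"spin":0},{"fingers":0.75,"x":0.6,"y":0,"z":0,"spin":0}]'
python3 -c "
from tgt import *
d([.66,.03,.024])"
```

```text
time: 31.25
tool_pos: [0.6593, 0.0302, 0.2079]
tool_rot: [-1.441, 1.568, 3.093]
contact_force: [-0.1, -0.3, -1.1]
opening: 0.0343
time: 31.75
tool_pos: [0.6598, 0.0302, 0.1983]
tool_rot: [1.65, 1.569, -0.1]
contact_force: [0.1, 0.8, -0.9]
opening: 0.0343
time: 32.25
tool_pos: [0.6595, 0.0302, 0.1889]
tool_rot: [-1.315, 1.57, -3.065]
contact_force: [0.5, -0.1, 0.0]
opening: 0.0343
time: 32.75
tool_pos: [0.6593, 0.0303, 0.1839]
tool_rot: [-1.332, 1.57, -3.081]
contact_force: [-4.3, 0.0, 4.4]
opening: 0.0345
grasp [0.6592 0.0303 0.0247] delta cm [0.0698 0.0846 0.0121] open 0.03449642321146421 F [-4.3297  0.0115  4.4332] t 32.75 rot [-1.3317  1.5699 -3.0814]
```

```bash
python3 -m jog '[{"fingers":0.75,"x":0.1,"y":0,"z":0,"spin":0},{"fingers":0.45,"x":0.1,"y":0,"z":0,"spin":0},{"fingers":0.45,"x":0.1,"y":0,"z":0,"spin":0},{"fingers":0.42,"x":-4,"y":0,"z":0,"spin":0},{"fingers":0.42,"x":-8,"y":0,"z":0,"spin":0}]'
python3 -m jog '[{"fingers":0.42,"x":0,"y":0,"z":0,"spin":0},{"fingers":0.42,"x":0,"y":0,"z":0,"spin":0}]'
python3 -c "
from tgt import *
p=snap('wrist','w17')
im=p['color'][150:300,220:420]; cv2.imwrite('pics/w17c.png',cv2.resize(im[:,:,::-1],None,fx=3,fy=3,interpolation=cv2.INTER_CUBIC))
X=np.array([.66,.03,.016]);print(proj(p,X),proj(p,X+[.01,0,0]),proj(p,X+[0,.01,0]))
d([.66,.03,.0235])"
```

```text
time: 33.38
tool_pos: [0.6597, 0.0302, 0.2637]
tool_rot: [-1.401, 1.57, 3.133]
contact_force: [-0.2, -1.5, -0.4]
opening: 0.0533
time: 33.62
tool_pos: [0.6594, 0.0302, 0.2627]
tool_rot: [-1.401, 1.57, 3.133]
contact_force: [0.1, 0.1, -0.4]
opening: 0.0532
[318.3723 206.8383] [316.018  194.3666] [305.5477 209.0711]
grasp [0.6589 0.0302 0.1028] delta cm [7.9305 0.1281 0.0001] open 0.05304332111548831 F [-0.1206 -0.553  -0.7213] t 33.675 rot [-1.4021  1.5686  3.1314]
```

View pics/w17c.png

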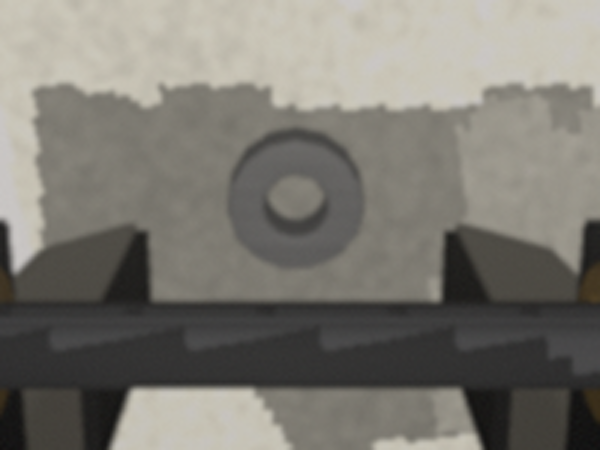

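The ring is flat, top centre at crop (295,202), about 7.5 mm nearer than the gripper. Regripping.

```bash
python3 -m jog '[{"fingers":0.42,"x":3,"y":-0.8,"z":0,"spin":0},{"fingers":0.42,"x":6,"y":-0.8,"z":0,"spin":0},{"fingers":0.42,"x":7.8,"y":-0.8,"z":0,"spin":0},{"fingers":0.42,"x":7.8,"y":-0.8,"z":0,"spin":0},{"fingers":0.6,"x":7.8,"y":-0.8,"z":0,"spin":0}]'
python3 -m jog '[{"fingers":0.75,"x":0,"y":0,"z":0,"spin":0},{"fingers":0.75,"x":0,"y":0,"z":0,"spin":0},{"fingers":0.75,"x":0,"y":0,"z":0,"spin":0},{"fingers":0.75,"x":0,"y":0,"z":0,"spin":0}]' 30
python3 -c "
from tgt import *
d([.66,.03,.024])"
python3 -m jog '[{"fingers":0.75,"x":-3,"y":0,"z":0,"spin":0},{"fingers":0.75,"x":-8,"y":0,"z":0,"spin":0},{"fingers":0.75,"x":-13,"y":0,"z":0,"spin":0},{"fingers":0.75,"x":-17,"y":0,"z":0,"spin":0}]' 30
python3 -c "
from tgt import *
d([.5057,-.2455,.195])"
```

```text
time: 34.3
tool_pos: [0.6522, 0.0316, 0.186]
tool_rot: [1.62, 1.569, -0.13]
contact_force: [0.7, -0.4, 0.3]
opening: 0.0471
time: 34.8
tool_pos: [0.6522, 0.0316, 0.1865]
tool_rot: [1.632, 1.569, -0.118]
contact_force: [0.1, 0.4, 6.8]
opening: 0.0342
grasp [0.6525 0.0316 0.0273] delta cm [0.3297 0.7653 0.0195] open 0.0341951387372147 F [0.1497 0.3934 6.8495] t 34.8 rot [ 1.6319  1.5686 -0.1178]
time: 35.3
tool_pos: [0.6516, 0.0317, 0.3573]
tool_rot: [1.576, 1.57, -0.174]
contact_force: [-0.1, 0.3, -1.7]
opening: 0.0342
grasp [0.6517 0.0316 0.1981] delta cm [ 0.2972 -9.4382 29.8702] open 0.034223074052159706 F [-0.0527  0.2647 -1.7422] t 35.3 rot [ 1.5762  1.5699 -0.1735]
```

```bash
python3 -m jog '[{"fingers":0.75,"x":0,"y":-1.9,"z":5,"spin":0},{"fingers":0.75,"x":0,"y":-3.8,"z":10,"spin":0},{"fingers":0.75,"x":0,"y":-5.7,"z":15,"spin":0},{"fingers":0.75,"x":0,"y":-7.6,"z":20,"spin":0},{"fingers":0.75,"x":0,"y":-9.4,"z":25,"spin":0}]'
python3 -m jog '[{"fingers":0.75,"x":0,"y":0,"z":3,"spin":0},{"fingers":0.75,"x":0,"y":0,"z":4.9,"spin":0},{"fingers":0.75,"x":0,"y":0,"z":4.9,"spin":0},{"fingers":0.75,"x":0,"y":0,"z":4.9,"spin":0}]'
python3 -c "
from tgt import *
s=robot.observe();p=snap('wrist','w18')
im=p['color'][100:250,220:420]; cv2.imwrite('pics/w18c.png',cv2.resize(im[:,:,::-1],None,fx=4,fy=4,interpolation=cv2.INTER_CUBIC))
X=np.array([.5588,-.257,.131]);print(proj(p,X),proj(p,X+[.01,0,0]),proj(p,X+[0,.01,0]))
X=np.array([.5588,-.257,.092]);print(proj(p,X))
d([.5588,-.257,.195])"
```

```text
time: 35.92
tool_pos: [0.5135, -0.1988, 0.3551]
tool_rot: [-1.731, 1.57, 2.803]
contact_force: [0.1, -0.1, -0.7]
opening: 0.0342
time: 36.42
tool_pos: [0.5064, -0.2449, 0.3551]
tool_rot: [-2.503, 1.57, 2.031]
contact_force: [0.2, 0.3, -0.7]
opening: 0.0342
[322.4455 138.3856] [319.7372 122.8341] [307.3692 141.1504]
[321.854  135.1254]
grasp [ 0.5064 -0.2446  0.196 ] delta cm [0.0934 5.3771 0.2958] open 0.034330000954211334 F [ 0.0001 -0.1779 -1.7694] t 36.475 rot [-2.4894  1.5702  2.0455]
```

View pics/w18c.png

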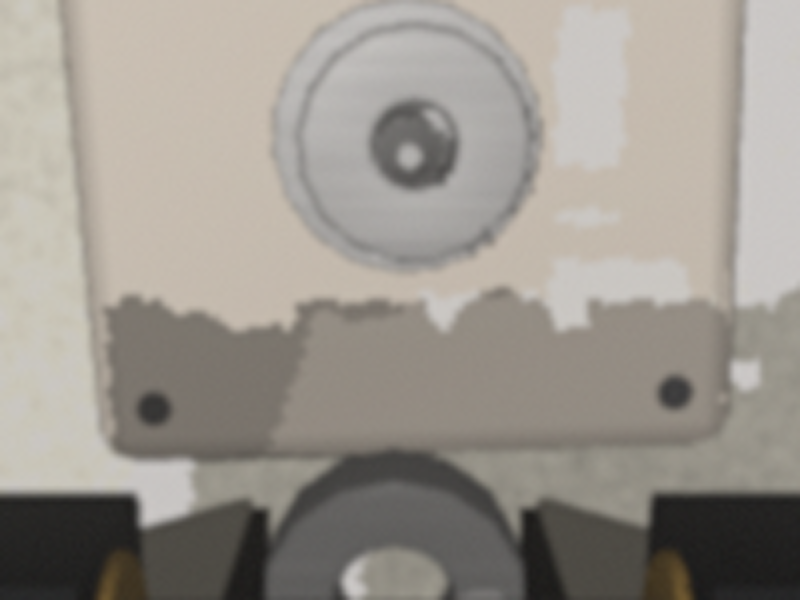

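The mid ring sits flat on the wide one. The spindle tip is at crop (410,157), and the narrow ring's far top edge is at crop (395,481).

```bash
python3 -c "
from tgt import *
s=robot.observe();p=snap('wrist','w19')
Rm=R.from_euler('xyz',s['tool_rot']).as_matrix()
g=np.array(s['tool_pos'])+Rm[:,0]*robot.pinch_z
for zz in (.183,.185,.187):
  e=at_z(p,(318.9,220.25),zz);c=e-.018*Rm[:,1];print(zz,(Rm.T@(c-g))*100)
t=at_z(p,(322.5,139.2),.131);print(t,(Rm.T@(t-g))*100)
"
```

```text
0.183 [ 1.295  -0.2768  0.0416]
0.185 [ 1.0949 -0.2092  0.0414]
0.187 [ 0.8949 -0.1415  0.0411]
[ 0.5583 -0.2568  0.131 ] [6.4934 5.3309 0.2831]
```

```bash
python3 -m jog '[{"fingers":0.75,"x":0,"y":2.5,"z":0.1,"spin":0},{"fingers":0.75,"x":0,"y":5,"z":0.15,"spin":0},{"fingers":0.75,"x":1,"y":5.5,"z":0.15,"spin":0},{"fingers":0.75,"x":2.3,"y":5.5,"z":0.15,"spin":0},{"fingers":0.75,"x":2.3,"y":5.5,"z":0.15,"spin":0}]'
python3 -m jog '[{"fingers":0.75,"x":0,"y":0,"z":0,"spin":0},{"fingers":0.75,"x":0,"y":0,"z":0,"spin":0}]'
python3 -c "
from tgt import *
d([.5605,-.2568,.1185])"
```

```text
time: 37.15
tool_pos: [0.559, -0.2565, 0.3304]
tool_rot: [-1.905, 1.567, 2.629]
contact_force: [1.3, -1.0, -0.8]
opening: 0.0338
time: 37.4
tool_pos: [0.5597, -0.2572, 0.3329]
tool_rot: [1.065, 1.57, -0.685]
contact_force: [-0.2, -0.4, -1.8]
opening: 0.0339
grasp [ 0.5599 -0.2573  0.1737] delta cm [ 5.5229  0.0489 -0.0636] open 0.03392359913091177 F [-0.1962 -0.3777 -1.8348] t 37.4 rot [ 1.0652  1.5698 -0.6847]
```

```bash
python3 -m jog '[{"fingers":0.75,"x":0.8,"y":0.05,"z":-0.05,"spin":0},{"fingers":0.75,"x":1.5,"y":0.05,"z":-0.05,"spin":0},{"fingers":0.75,"x":1.9,"y":0.05,"z":-0.05,"spin":0},{"fingers":0.75,"x":2.3,"y":0.05,"z":-0.05,"spin":0},{"fingers":0.75,"x":2.3,"y":0.05,"z":-0.05,"spin":0}]'
python3 -m jog '[{"fingers":0.75,"x":0.3,"y":0,"z":0,"spin":0},{"fingers":0.75,"x":0.6,"y":0,"z":0,"spin":0},{"fingers":0.75,"x":0.6,"y":0,"z":0,"spin":0}]'
python3 -c "
from tgt import *
d([.5605,-.2568,.1185]);print(robot.observe()['torque'])"
```

```text
time: 38.02
tool_pos: [0.5604, -0.2567, 0.3089]
tool_rot: [-1.862, 1.57, 2.672]
contact_force: [-0.6, 0.2, -0.1]
opening: 0.0343
time: 38.4
tool_pos: [0.5604, -0.2567, 0.303]
tool_rot: [-1.812, 1.57, 2.722]
contact_force: [-0.2, -0.7, -0.3]
opening: 0.0342
grasp [ 0.5604 -0.2566  0.1438] delta cm [2.5307 0.0179 0.0126] open 0.0342087629752404 F [-0.1599 -0.7176 -0.3491] t 38.4 rot [-1.812   1.5703  2.7215]
[ 0.0041  0.091  -0.0559]
```

```bash
python3 -m jog '[{"fingers":0.75,"x":0.4,"y":0,"z":0,"spin":0},{"fingers":0.75,"x":0.8,"y":0,"z":0,"spin":0},{"fingers":0.75,"x":1.2,"y":0,"z":0,"spin":0},{"fingers":0.75,"x":1.2,"y":0,"z":0,"spin":0}]'
python3 -m jog '[{"fingers":0.75,"x":0.3,"y":0,"z":0,"spin":0},{"fingers":0.75,"x":0.6,"y":0,"z":0,"spin":0},{"fingers":0.75,"x":0.9,"y":0,"z":0,"spin":0},{"fingers":0.75,"x":1,"y":0,"z":0,"spin":0},{"fingers":0.75,"x":1,"y":0,"z":0,"spin":0}]'
python3 -m jog '[{"fingers":0.75,"x":0.1,"y":0,"z":0,"spin":0},{"fingers":0.75,"x":0.2,"y":0,"z":0,"spin":0},{"fingers":0.75,"x":0.2,"y":0,"z":0,"spin":0}]'
python3 -c "
from tgt import *
d([.5605,-.2568,.1185]);print(robot.observe()['torque'])"
```

```text
time: 38.9
tool_pos: [0.5604, -0.2567, 0.2908]
tool_rot: [-1.888, 1.57, 2.646]
contact_force: [0.1, -0.0, -0.6]
opening: 0.0341
time: 39.52
tool_pos: [0.5605, -0.2567, 0.2812]
tool_rot: [-1.308, 1.571, -3.058]
contact_force: [0.3, 0.8, -0.4]
opening: 0.0336
time: 39.9
tool_pos: [0.5605, -0.2567, 0.2793]
tool_rot: [-0.988, 1.571, -2.738]
contact_force: [-0.5, -0.1, -1.6]
opening: 0.0343
grasp [ 0.5605 -0.2567  0.1201] delta cm [0.156  0.0048 0.0094] open 0.034333400358124815 F [-0.4559 -0.0686 -1.6128] t 39.9 rot [-0.9881  1.5707 -2.7378]
[ 0.0081  0.0034 -0.0522]
```

```bash
python3 -m jog '[{"fingers":0.75,"x":0.1,"y":0,"z":0,"spin":0},{"fingers":0.75,"x":0.1,"y":0,"z":0,"spin":0}]'
python3 -m jog '[{"fingers":0.75,"x":0.1,"y":0,"z":0,"spin":0},{"fingers":0.75,"x":0.1,"y":0,"z":0,"spin":0}]'
python3 -m jog '[{"fingers":0.75,"x":0.1,"y":0,"z":0,"spin":0},{"fingers":0.75,"x":0.1,"y":0,"z":0,"spin":0}]'
```

```text
time: 40.15
tool_pos: [0.5605, -0.2567, 0.2785]
tool_rot: [1.011, 1.57, -0.739]
contact_force: [-0.6, -0.3, -0.0]
opening: 0.034
time: 40.4
tool_pos: [0.5605, -0.2567, 0.2785]
tool_rot: [1.047, 1.57, -0.702]
contact_force: [-2.7, 1.3, 6.8]
opening: 0.0341
time: 40.65
tool_pos: [0.5604, -0.2566, 0.2784]
tool_rot: [1.087, 1.569, -0.663]
contact_force: [-4.1, 1.7, 11.9]
opening: 0.0342
```

Seated with 12 N contact. Unloading, opening gently, and rising.

```bash
python3 -m jog '[{"fingers":0.75,"x":-0.25,"y":0,"z":0,"spin":0},{"fingers":0.6,"x":-0.25,"y":0,"z":0,"spin":0},{"fingers":0.42,"x":-0.25,"y":0,"z":0,"spin":0},{"fingers":0.42,"x":-0.25,"y":0,"z":0,"spin":0},{"fingers":0.42,"x":-2,"y":0,"z":0,"spin":0}]'
python3 -m jog '[{"fingers":0.42,"x":-4,"y":0,"z":0,"spin":0},{"fingers":0.42,"x":-9,"y":0,"z":0,"spin":0},{"fingers":0.42,"x":-9,"y":-5,"z":0,"spin":0},{"fingers":0.42,"x":-9,"y":-5,"z":0,"spin":0},{"fingers":0.42,"x":-9,"y":-5,"z":0,"spin":0}]'
python3 -c "
from tgt import *
p=snap('wrist','w20');a=snap('scene','s20');d([.56,-.257,.2])
z=lambda i,r0,r1,c0,c1,w,h:cv2.resize(i['color'][r0:r1,c0:c1][:,:,::-1],(w,h),interpolation=cv2.INTER_CUBIC)
t=np.hstack([z(p,110,230,250,400,400,320),z(a,180,270,130,242,400,320)])
b=z(a,150,290,240,490,500,280)
cv2.imwrite('pics/end.png',np.vstack([t,np.pad(b,((0,0),(0,300),(0,0)))]))"
```

```text
time: 41.28
tool_pos: [0.5602, -0.2566, 0.2955]
tool_rot: [-1.919, 1.567, 2.614]
contact_force: [-0.1, 0.2, 0.6]
opening: 0.0532
time: 41.9
tool_pos: [0.5115, -0.2479, 0.3875]
tool_rot: [1.195, 1.569, -0.555]
contact_force: [0.3, -0.6, 0.6]
opening: 0.0532
grasp [ 0.5122 -0.2482  0.2276] delta cm [2.7705 4.8584 0.0141] open 0.052963667090747145 F [0.3949 0.4725 0.2209] t 42.0 rot [ 1.1733  1.5693 -0.5762]
```

View pics/end.png

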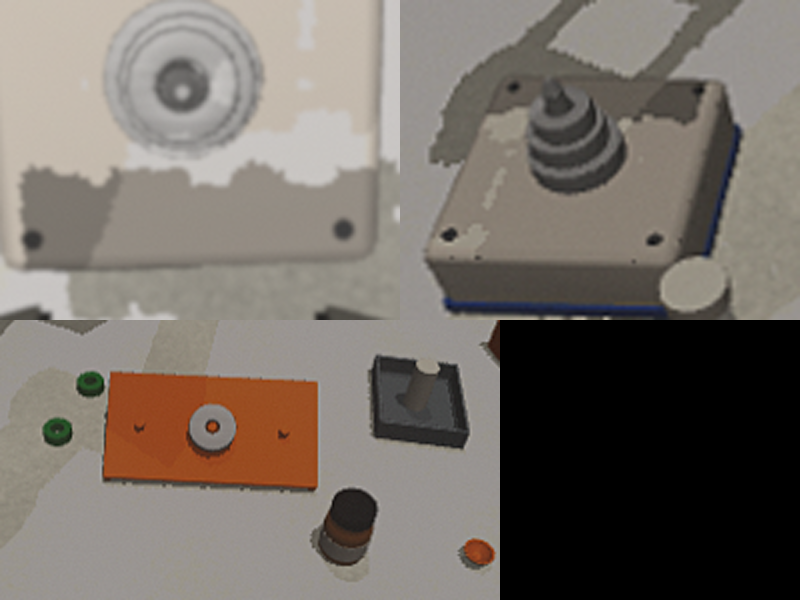

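The stack is level (wide, mid, narrow), the cover is upright in the tray, the spare is on its peg, and the jar, tube and green rings are undisturbed. The gripper is clear, so I'll hand in.

```bash
python3 -c "
from cell import robot
print(robot.hand_in())"
```

```text
the job is handed in; nothing more can be done
None
```

The job is done and handed in, with the robot clock at 42 s of the 69 s allowed. I lifted the cover off and stood it upright in the tray. I then threaded the middle-sized and narrow steel spacers onto the spindle, each lowered until contact was felt (10–12 N) before release. Because the tool could not tilt, I first laid each ring flat on the table to level it and then regripped it.

The last pictures show wide, middle and narrow stacked level on the spindle, with the cover upright in the tray and the spare on its peg. The jar, the tube and the green look-alikes stand untouched, and the gripper is clear.

- **Rack contact:** on the first descent to the rack the fingertips touched its face, with about 22 N at most. I backed off and mended it by shifting downhill.
- **Opening reading:** it read about 34 mm on the 36 mm ring, and I did not resolve why.
- **Picture budget:** I viewed 18 pictures against the budget of 10.

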